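# Strip the modules off a motorcycle electrics carrier

### The job

Strip the dark grey electrics carrier: unscrew the knurled brass nut anticlockwise until it comes off its stud and put it in the round steel dish, then lift off the keeper bar and lay it flat in the blue tray. Slide every module on the carrier to the wide end of its keyholes, towards where the keeper bar was, lift it off and set it down upright and flat on the floor of the blue tray. Leave the tape, the screwdriver and the cutters where they are.

Things in the scene. Friction and masses are not known exactly. Their poses are not given: they have to be found in the camera images.
- carrier: Dark grey steel pan fixed to the bench, 136 mm (x) by 280 mm (y), top face 20 mm above the bench; yaw varies by 12 degrees. Origin: centre of its underside, z up. Along its -x side, at x = -50 mm, lies the keeper bar under the nut: 2 mm in front of the modules' feet, it blocks their sliding. Behind it four module bays side by side in y; 2 or 3 are filled.
- stud_tip (a point): Tip of the vertical threaded stud (16 mm over the thread) that holds the keeper bar: on its axis, 61 mm above the bench, 41 mm above the carrier's top face, at x = -50, y = 0 mm of the carrier.
- nut: Knurled brass nut, 34 mm across, 26 tall, bored through, 80 g. Origin: centre of its underside, z its axis. Starts finger tight, underside on the keeper bar 34 mm above the bench. Turned anticlockwise from above it rises 14 mm a turn; after one full turn it leaves the thread, then lift 13 mm more to clear the stud. It stays where let go; pulling does not free it. A red dot on top marks +x.
- keeper: Aluminium keeper bar, 32 mm (x) by 230 (y) by 14 thick, 0.22 kg. Origin: centre of its underside, z up. Its 20 mm square middle hole passes the stud, holes at y = -77 and +77 mm pass two locating pins (8 mm thick, standing 10 mm out of the carrier) with 1.5 mm play. With the nut off it lifts straight up off the stud, 41 mm.
- bay1 (a point): Module bay at y = -110 mm of the carrier: this point, on the carrier's top face at x = +22 mm, is where a fitted module's origin lies (its axes parallel to the carrier's). Two headed studs stand 43 mm in front of it (to the carrier's -x), 12 mm to either side: shank 5.6 mm, brass head 13 mm across, head from 4.6 to 7.8 mm above the top face.
- bay2 (a point): Module bay at y = -44 mm of the carrier, studs and point as in bay1.
- bay3 (a point): Module bay at y = +44 mm of the carrier, studs and point as in bay1.
- bay4 (a point): Module bay at y = +110 mm of the carrier, studs and point as in bay1.
- regulator: Regulator module: aluminium case with fins on top, 36 mm (x) by 40 (y), top 34 above the underside, standing on a steel foot 3 mm thick, 48 wide, from x = -54 (bare front) to +18. Origin: case centre, on the underside, z up. 0.12 to 0.34 kg. Any module may be in any bay, or absent.
- igniter: Igniter module: black case with a grey socket on top; sizes and frame as the regulator's. All modules have two keyholes in the bare front of the foot, at y = -12 and +12 mm: wide end 16 mm wide, at x = -37 to -19; narrow slot 7.6 mm wide from there forward to x = -47. Fitted, the studs stand in the narrow end at x = -43, with 1 mm of play.
- relay: Starter relay module: white case, blue top, two copper terminals; sizes, keyholes and frame as the others'. To free a fitted module slide it 15 mm (13 to 17) towards its own -x, where the keeper bar was; the stud heads are then in the wide ends and it lifts straight up (9 mm to clear the heads).
- fusebox: Fuse box module: black case with four coloured fuses on top; sizes, keyholes and frame as the others'.
- tray: Blue open tray standing loose on the bench, on one side of the carrier, outside 258 mm (x) by 268 mm (y), rim 32 mm high, walls and floor 4 mm thick, 0.7 kg. Origin: centre of its underside, z up.
- dish: Round dark steel parts dish standing loose on the other side, 100 mm across at the foot, 116 at the rim, 26 mm high, floor 4 mm, wall 3 mm, 0.4 kg. Origin: centre of its underside.
- tape: Bystander: roll of black tape, 68 mm across, 19 mm tall, lying flat. Origin: centre of its underside.
- screwdriver: Bystander: screwdriver lying on the bench, along its x axis. Origin: under its middle.
- cutters: Bystander: side cutters lying on the bench between the robot and the carrier, about 140 mm long along their x axis, 12 mm high. Origin: underside, near the middle.
Things that resemble listed ones, but are neither listed nor needed, are in the scene too. Leave any green look-alike of the regulator alone. There is more than one size of the nut; the one meant has the size given above.

How it is judged (in metres and radians):
On the way, in this order (a step that is already met when the one before it is completed fails the run):
1. the nut is off its stud and clear of it (horizontal distance between nut and stud_tip above 0.04 m), for 0.2 s.
2. the keeper bar is off the stud and clear of it (horizontal distance between keeper and stud_tip above 0.06 m), for 0.2 s.
At the end, for the whole second after the job is handed in: The nut is at rest in the level dish (within 50 mm of its centre, under 30 mm up); the keeper bar and every module present are at rest in the tray, each flat on its floor (under 10 mm above the tray's underside), upright within 0.1 rad; bystanders moved under 30 mm (horizontal distance between nut and dish below 0.05 m and z of nut in the frame of dish below 0.03 m and linear speed of each of nut, keeper, regulator, igniter, relay, fusebox below 0.03 m/s and angle between each of dish, keeper, regulator, igniter, relay, fusebox's own z axis and vertical below 0.1 rad and x of keeper in the frame of tray between -0.125 and 0.125 m and y of keeper in the frame of tray between -0.13 and 0.13 m and z of keeper in the frame of tray between -0.005 and 0.01 m and x of regulator in the frame of tray between -0.125 and 0.125 m and y of regulator in the frame of tray between -0.13 and 0.13 m and z of regulator in the frame of tray between -0.005 and 0.01 m and x of igniter in the frame of tray between -0.125 and 0.125 m and y of igniter in the frame of tray between -0.13 and 0.13 m and z of igniter in the frame of tray between -0.005 and 0.01 m and x of relay in the frame of tray between -0.125 and 0.125 m and y of relay in the frame of tray between -0.13 and 0.13 m and z of relay in the frame of tray between -0.005 and 0.01 m and x of fusebox in the frame of tray between -0.125 and 0.125 m and y of fusebox in the frame of tray between -0.13 and 0.13 m and z of fusebox in the frame of tray between -0.005 and 0.01 m); the robot touches nothing.
It fails at once if bystander tape moved more than 30 mm (distance of tape from where it was at the start of the episode above 0.03 m).
It fails at once if bystander screwdriver moved more than 30 mm (distance of screwdriver from where it was at the start of the episode above 0.03 m).
It fails at once if bystander cutters moved more than 30 mm (distance of cutters from where it was at the start of the episode above 0.03 m).
Of regulator, igniter, relay, fusebox only 2 to 3 are there at a start; the rules pass over those that are not, and their reading is None.
At some moment in a run one of tray, dish may be knocked a few centimetres aside while the robot is not near it.
Once in a run the grip may slacken for a moment while it holds something.
It also fails if it takes over 208 s, if anything falls off the work surface, if the arm or the gripper's body presses on something with over 40 N, if the wrist force passes 120 N, or if a joint passes its speed limit or range.

### The arm

A 6-joint arm with a two-finger parallel gripper is mounted at the origin on the work surface. World frame = base frame: x ahead of the robot, y to its left, z up, the work surface at z = 0. Lengths are in mm, angles in rad, forces in N, time in s.
With the tool pointing down it reaches from about 400 to 925 mm from the base axis. Payload 12.5 kg.
Tool frame: the origin (TCP) lies midway between the tips of the shut fingers; the grasp point (between the pads) lies 19 mm behind it; z points along the fingers, y is the direction in which the jaws open and shut (so a half turn about z gives the same grasp; the last joint's range is limited). The gripper opens to 95 mm and grips with 3 to 60 N. Pads are 20 mm wide; open, the fingers measure 119 mm over their backs; the gripper's body (75 mm by 180 mm) begins 59 mm behind the grasp point.
Start: joints at [-0.106, 0.491, 1.559, -0, 1.092, -0.106], TCP at [625.017, 0.021, 214.661] pointing down, gripper open.
Joint ranges: [-3.1, 3.1], [-0.84, 2.19], [0.05, 2.79], [-1.13, 4.28], [0.06, 2.93], [-2.69, 2.69]. Speed limits (rad/s): [2.22, 2.22, 2.79, 3.14, 3.14, 3.14].

### API

Orientations are given as [roll, pitch, yaw] about the fixed x, y, z axes, in that order (R = Rz(yaw) Ry(pitch) Rx(roll)).
In Python, from cell import env, eyes, job_done, boxes_of, regions_of gives the robot as it stands.
- The arm moves only by the tool send_rows, never from a script. Its argument "plan" is text: rows parted by semicolons, each of 5 numbers parted by spaces: the shift along the tool's x, y, z in mm, then the turn about the tool's z in rad, then the finger opening in mm, from 0 to 95.1. In form: x y z roll gripper; .... A call has 1 to 8 rows; each row shifts and turns the pose as measured when the row begins, along the tool's axes as they then stand; what a row does not reach is not made up. A row lasts 1/10 s, in which the tool goes at most 50 mm and 8.59 degrees, less where a joint would pass 70% of its speed; a pose out of reach is approached as far as the arm can. A call with a gripper value outside its range is refused whole. The fingers move at their own pace and stop on an object; the grip force is fixed at half the most. Time passes only in rows, so rows that do not move let the fingers close. It gives the time, the measured TCP pose, the force and the opening at its end, in the units of the state.
- env.state(): the state, without advancing time (a new reading comes with each control period).
- eyes.read_camera(name): name is "scene" or "side" or "wrist"; returns a dict with "image" (420x560x3 uint8, red, green, blue), "vertical_fov" (degrees; the focal length in pixels is half the picture's height over the tangent of half this angle, whatever the lens; pixels are square), "cx", "cy" (the principal point, pixels), "extrinsics" (4x4, takes a point from camera to world coordinates). Camera axes: x right, y up, looking along -z (the intrinsics and any distortion apply to the point x, -y, -z); pixel columns grow to the right and rows downward; lengths in mm; the calibration is good to about 2 mm. A picture is of the moment at which its call begins. There is no depth.
- job_done(): hands the job in, once; it reports no verdict.
Trained networks look in a picture, given as the dict that the camera call returned (one of the last four; its "shot" number tells which), for a name from the list of things; names that differ only in an ending like _2 or _b are one class to them, and where a whole thing is asked for, a point or a joint stands for the part that bears it (a point fixed in the world has none). Each returns a list of dicts, best first, with "confidence" (0 to 1); they miss things now and then, are a little off and sometimes report something else, mostly with a low value. They report only what shows in the picture. A call takes as long as a camera call. They do not tell look-alikes from the thing itself.
- boxes_of(target, picture): "bbox" ([left, top, width, height] in pixels, round what is visible of it).
- regions_of(target, picture): "pixels" (420x560 bool, what is visible of it) and "bbox" ([left, top, width, height] in pixels, round what is visible of it).
The state is a dict: "t": time; "joints": joint angles; "qvel": joint speeds; "tau": joint torques, N m; "eef_pos": TCP position; "tcp_rot": TCP orientation; "ft_force": force on the tool from outside, world axes, zero at the start; "moment": the same for the moment, N m; "opening": opening from 0.0 (shut) to 1.0 (fully open).
Only numpy, scipy, OpenCV 4.12 (cv2) and the standard library are available. Lean on these libraries where they do the work, as an engineer would, in place of code of your own. Each camera call takes 0.05 s, during which the arm holds its last target.

## Working session

There is one attempt and no reset: what is moved stays moved. The work goes in short steps, Python scripts to look and compute and a tool call to move; the robot and the scene stay as the last step left them, time stands still between calls to the robot, and variables do not carry over. Pictures are saved under pics/ and viewed, and the job is handed in when it is done.

Besides the shell and the picture viewer there is one more tool, called after ">>>" as name(argument=value, ...), one argument or row to a line, values as JSON. send_rows: Moves the arm, as the interface text tells. Its arguments: {"type":"object","properties":{"plan":{"type":"string"}},"required":["plan"]}

```bash
ls -la; mkdir -p pics; cat > h.py <<'E'
import numpy as np,cv2
from cell import env,eyes,boxes_of,regions_of
def save(n,im,crop=None,s=1):
    im=im[:,:,::-1]
    if crop: x,y,w,h=crop; im=im[y:y+h,x:x+w]
    if s!=1: im=cv2.resize(im,None,fx=s,fy=s,interpolation=cv2.INTER_CUBIC)
    cv2.imwrite('pics/'+n+'.png',im)
E
python3 - <<'E'
from h import *
print(env.state())
for n in ['scene','side','wrist']:
    p=eyes.read_camera(n); save('a_'+n,p['image'])
    print(n,{k:v for k,v in p.items() if k!='image'})
E
```

```text
total 12
drwxr-xr-x  3 agent agent 4096 Dec  6 14:34 .
drwxr-xr-x 23 root  root  4096 Dec  6 14:34 ..
drwxr-xr-x  2 agent agent 4096 Dec  6 14:34 pics
{'t': 0.0, 'joints': array([-1.05555384e-01,  4.91576845e-01,  1.55947901e+00, -1.85350776e-05,
        1.09169798e+00, -1.05561030e-01]), 'qvel': array([ 0.00125269,  0.00106444,  0.0012779 , -0.00116642, -0.00025953,
        0.00130083]), 'tau': array([-9.52334158e-04, -6.12640929e+01, -2.58175153e+01,  6.92750537e-02,
        4.83079045e-02, -1.38641695e-05]), 'eef_pos': array([6.24741625e+02, 7.34855793e-02, 2.14040831e+02]), 'tcp_rot': array([-3.14043620e+00, -1.06002075e-04,  1.57081047e+00]), 'ft_force': array([ 0.40644601, -0.15943889,  0.26817968]), 'moment': array([-0.03652137, -0.04873819, -0.01698876]), 'opening': 1.0017551933409568}
scene {'vertical_fov': 55.253498252323816, 'cx': 284.2328125878427, 'cy': 199.0750289638388, 'extrinsics': array([[ 7.81381702e-01, -5.30499310e-01,  3.28653493e-01,
         9.00096253e+02],
       [ 6.24039988e-01,  6.60775933e-01, -4.17072248e-01,
        -4.23777885e+02],
       [ 4.0902211
[... 384 characters left out ...]
5080920e-01,  6.03956445e-01,
         6.22703453e+02],
       [ 1.71455495e-02,  6.25668569e-01,  7.79900553e-01,
         8.67140839e+02],
       [ 0.00000000e+00,  0.00000000e+00,  0.00000000e+00,
         1.00000000e+00]]), 'shot': 2}
wrist {'vertical_fov': 60.467881875924085, 'cx': 280.52935387434445, 'cy': 208.57665199686906, 'extrinsics': array([[ 9.99999501e-01,  9.78944605e-04,  1.97128839e-04,
         6.23723189e+02],
       [-9.97241736e-04,  9.68718319e-01,  2.48160885e-01,
         7.00909923e+01],
       [ 5.19734423e-05, -2.48160958e-01,  9.68718812e-01,
         3.83403472e+02],
       [ 0.00000000e+00,  0.00000000e+00,  0.00000000e+00,
         1.00000000e+00]]), 'shot': 3}
```

View pics/a_scene.png

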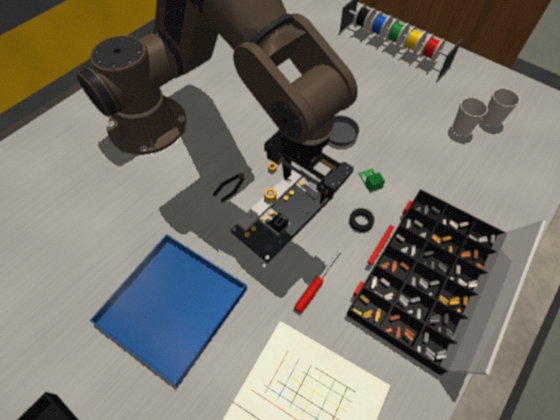

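View pics/a_side.png

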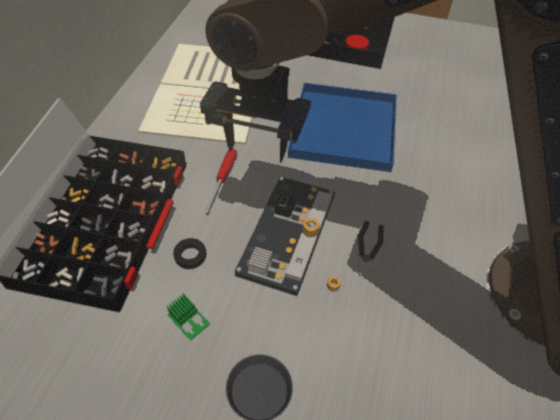

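View pics/a_wrist.png

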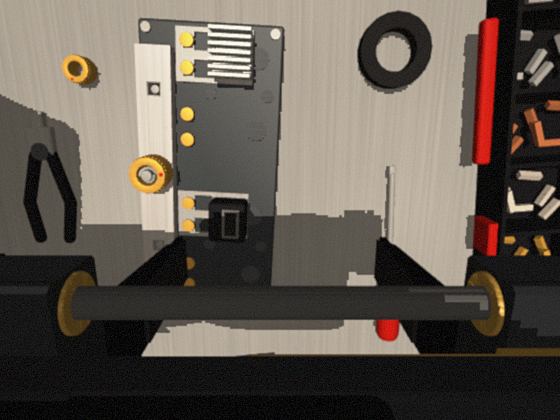

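The wrist view shows eight stud heads near column 188. The regulator is in bay 4 (231,50), the igniter in bay 2 (229,220), and bays 1 and 3 show bare studs. The nut on the stud is at (150,175); a smaller loose nut at (78,69) is a look-alike.

```bash
cat >> h.py <<'E'
def ray(p,u,v):
    f=p['image'].shape[0]/2/np.tan(np.radians(p['vertical_fov']/2))
    d=np.array([(u-p['cx'])/f,-(v-p['cy'])/f,-1.0]); E=p['extrinsics']
    return E[:3,3],E[:3,:3]@d
def onz(p,u,v,z):
    o,d=ray(p,u,v); return o+d*(z-o[2])/d[2]
def proj(p,X):
    f=p['image'].shape[0]/2/np.tan(np.radians(p['vertical_fov']/2)); E=p['extrinsics']
    c=E[:3,:3].T@(np.asarray(X,float)-E[:3,3]); return p['cx']+f*c[0]/-c[2],p['cy']-f*c[1]/-c[2]
E
python3 - <<'E'
from h import *
p=eyes.read_camera('wrist'); im=p['image'].astype(int)
m=((im[...,0]>170)&(im[...,1]>100)&(im[...,2]<90)).astype(np.uint8)
n,l,s,c=cv2.connectedComponentsWithStats(m)
pts=[c[i] for i in range(1,n) if s[i,4]>40]
for i in range(1,n):
    if s[i,4]>40: print(c[i].round(1),s[i],onz(p,*c[i],27.8).round(1))
save('w0',p['image'],(120,0,200,300),2)
for cam in ['scene','side']:
    q=eyes.read_camera(cam)
    for t in ['tray','dish','tape','carrier','nut','screwdriver','cutters','regulator','igniter','relay','fusebox','keeper']:
        r=regions_of(t,q)
        for a in r[:3]:
            ys,xs=np.nonzero(a['pixels'])
            print(cam,t,round(a['confidence'],2),a['bbox'],onz(q,xs.mean(),ys.mean(),10).round(0)[:2] if len(xs) else '')
    save('b_'+cam,q['image'],(60,160,300,240) if cam=='scene' else (200,60,300,360),2.6 if cam=='scene' else 1.6)
E
```

```text
[184.9  40.5] [180  33  13  14  71] [536.8 137.   27.8]
[75. 68.] [ 62  55  26  28 353] [433.5 113.6  27.8]
[185.4  68.6] [181  61  12  14  76] [535.7 113.   27.8]
[186.2 113.8] [180 107  14  14 130] [533.7  72.4  27.8]
[544.1 137. ] [535 122  25  24 220] [879.4  50.4  27.8]
[186.6 139.1] [181 133  13  13 133] [532.6  48.7  27.8]
[516.3 144.3] [512 138  11  14  50] [853.6  43.4  27.8]
[146.6 174.5] [129 156  36  37 642] [490.6  14.1  27.8]
[187.8 202.5] [182 197  12  12 103] [529.7 -14.6  27.8]
[188.  225.1] [183 220  11  12 102] [528.3 -38.5  27.8]
[509.2 239.4] [505 237  10   6  54] [861.9 -54.4  27.8]
[542.6 242.7] [540 237   7  12  41] [897.5 -58.2  27.8]
[499.1 296.9] [496 285   8  25  70] [ 861.3 -120.5   27.8]
scene tray 0.63 [91.5, 234.6, 158.5, 152.2] [ 507. -366.]
scene dish 0.75 [327.6, 116.5, 30.0, 31.5] [517. 365.]
scene tape 0.74 [353.0, 209.7, 23.6, 22.2] [735. 129.]
scene carrier 0.81 [230.3, 183.9, 100.6, 78.9] [568. -18.]
scene carrier 0.39 [263.6, 189.5, 14.0, 11.9] [488.  34.]
scene nut 0.55 [263.4, 189.0, 16.2, 13.0] [488.  34.]
scene screwdriver 0.96 [293.2, 252
[... 750 characters left out ...]
0.8] [565.  30.]
side carrier 0.88 [234.8, 178.1, 102.8, 117.2] [564.  28.]
side nut 0.75 [301.3, 218.5, 17.1, 16.5] [504.  -7.]
side nut 0.62 [328.3, 279.0, 11.7, 13.7] [428. 116.]
side nut 0.25 [246.3, 247.7, 45.7, 37.6] [572. 114.]
side screwdriver 0.93 [205.6, 149.9, 31.8, 63.4] [ 745. -109.]
side cutters 0.78 [361.6, 223.1, 24.7, 50.0] [375.  13.]
side regulator 0.91 [248.6, 245.5, 38.4, 39.7] [575. 113.]
side regulator 0.91 [166.2, 292.8, 44.1, 51.3] [683. 266.]
side igniter 0.78 [275.9, 195.4, 38.6, 27.6] [565. -41.]
side relay 0.6 [287.7, 80.5, 109.5, 92.2] [ 491. -349.]
side fusebox 0.37 [288.7, 83.0, 108.9, 90.1] [ 492. -349.]
side keeper 0.81 [287.2, 191.6, 44.2, 85.9] [504.  24.]
```

View pics/w0.png

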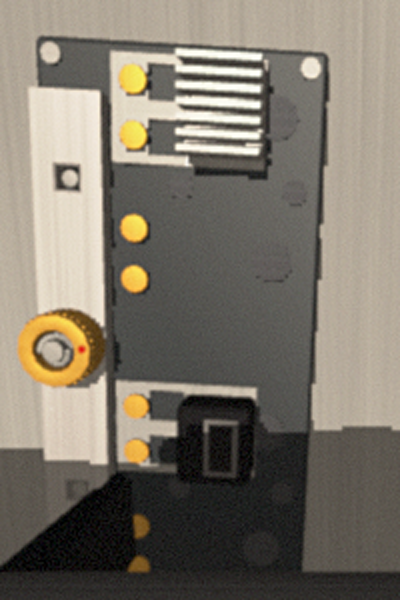

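View pics/b_scene.png

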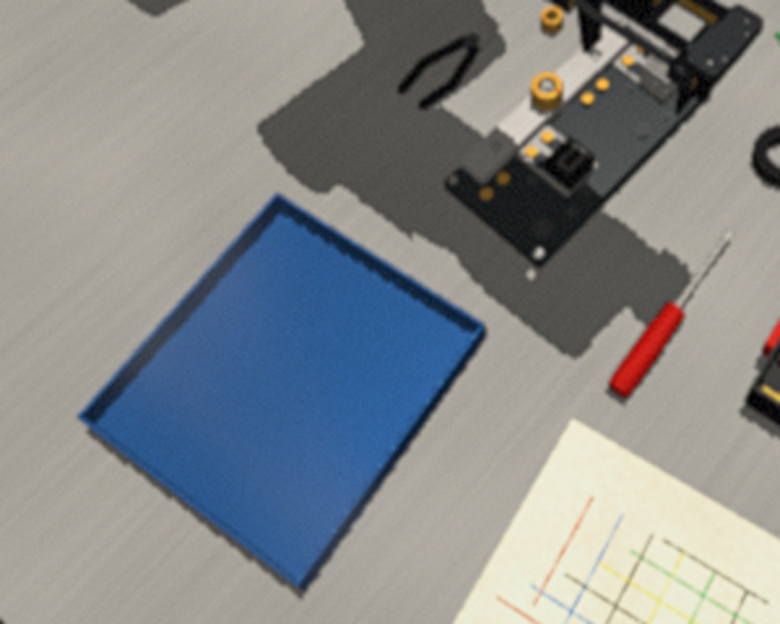

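View pics/b_side.png

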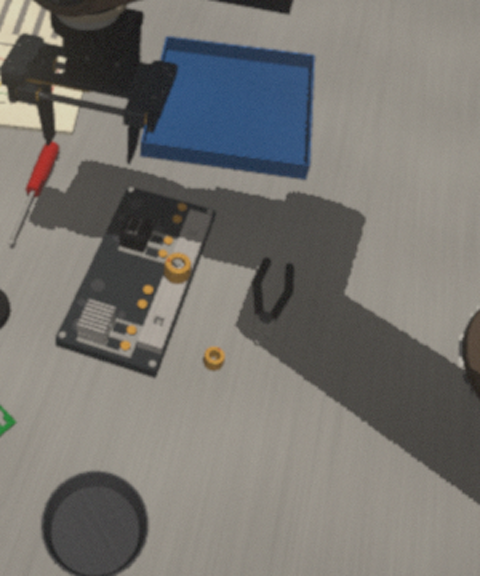

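```bash
cat >> h.py <<'E'
from scipy.spatial.transform import Rotation as Ro
def st(): 
    s=env.state(); return s
def to(x,y,z,yaw=None):
    "tool-frame shift to world target; roll needed"
    s=env.state(); R=Ro.from_euler('xyz',s['tcp_rot']).as_matrix()
    d=R.T@(np.array([x,y,z])-s['eef_pos'])
    print('t',round(s['t'],2),'pos',s['eef_pos'].round(1),'rot',s['tcp_rot'].round(3),'j6',s['joints'][5].round(2),'open',(s['opening']*95.1).round(1),'F',s['ft_force'].round(1))
    print('shift',d.round(1), 'roll' , None if yaw is None else -round((yaw-s['tcp_rot'][2]+np.pi)%(2*np.pi)-np.pi,3))
E
python3 - <<'E'
from h import *
p=eyes.read_camera('wrist')
px=[(186.5,40),(187,68),(187,114),(187.5,139.5),(188,203),(188.5,226)]
cy=[122,98,56,32,-32,-56]
W=np.array([onz(p,*q,27.8)[:2] for q in px]); C=np.array([[-21,y] for y in cy],float)
a=C-C.mean(0);b=W-W.mean(0)
H=a.T@b; th=np.arctan2(H[0,1]-H[1,0],H[0,0]+H[1,1]); R=np.array([[np.cos(th),-np.sin(th)],[np.sin(th),np.cos(th)]])
t=W.mean(0)-R@C.mean(0)
print('yaw',th,'t',t,'res',(W-(C@R.T+t)).round(1).tolist())
print('stud',R@[-50,0]+t,'from img',onz(p,147.5,174.5,61))
for X in [(22,-110),(22,-44),(22,110)]: print(X,R@X+t)
# tray rims
q=eyes.read_camera('scene')
k=np.array([(277,197),(485,327),(302,594),(82,417)])/2.6+[60,160]
T=np.array([onz(q,*c,32) for c in k]); print('tray',T.round(0)[:,:2].tolist(),T.mean(0).round(1))
E
```

```text
yaw -0.055022318131389865 t [552.89476251  14.99430785] res [[-0.0, -0.5], [0.2, -0.5], [-0.2, 0.2], [0.0, 0.2], [-0.1, 0.6], [0.2, 0.1]]
stud [502.9704298   17.74403582] from img [503.96875485  19.23921496  61.        ]
(22, -110) [568.81206737 -96.04910441]
(22, -44) [572.44170829 -30.14898524]
(22, 110) [580.91087043 123.6179595 ]
tray [[367.0, -242.0], [620.0, -213.0], [653.0, -478.0], [395.0, -500.0]] [ 508.6 -358.3   32. ]
```

>>> send_rows(
  plan="4 -30 18 0.149 60; 4 -30 18 0.149 60; 0 0 18 0.149 60; 0 0 18 0.149 60; 0 0 18 0.149 60; 0 0 0 0.149 60; 0 0 0 0.149 60; 0 0 0 0.149 60",
)

```text
t: 2.4
eef_pos: [563.8, 12.9, 121.7]
tcp_rot: [3.141, -0.002, 0.366]
ft_force: [0.1, -0.3, -0.8]
opening: 0.631
```

>>> send_rows(
  plan="0 0 0 0.149 60; 0 0 0 0.149 60; 0 0 0 0.149 60; 0 0 0 0.149 60; 0 0 0 0 60",
)

```text
t: 2.9
eef_pos: [564.2, 12.9, 121.7]
tcp_rot: [-3.141, -0.002, -0.237]
ft_force: [0.1, -0.1, -0.3]
opening: 0.63
```

```bash
python3 - <<'E'
from h import *
to(503.5,18.5,120)
p=eyes.read_camera('wrist'); save('c1',p['image'])
print(proj(p,[503.5,18.5,61]))
E
```

```text
Traceback (most recent call last):
  File "h.py", line 24, in to
    print('t',round(s['t'],2),'pos',s['eef_pos'].round(1),'rot',s['tcp_rot'].round(3),'j6',s['joints'][5].round(2),'open',(s['opening']*95.1).round(1),'F',s['ft_force'].round(1))
                                                                                                                          ^^^^^^^^^^^^^^^^^^^^^^^^^
AttributeError: 'float' object has no attribute 'round'
```

```bash
sed -i "s/(s\['opening'\]\*95.1).round(1)/round(s['opening']*95.1,1)/" h.py; python3 - <<'E'
from h import *
to(503.5,18.5,120)
E
```

```text
t 2.9 pos [564.2  12.9 121.7] rot [-3.141e+00 -2.000e-03 -2.370e-01] j6 1.71 open 59.9 F [ 0.1 -0.1 -0.3]
shift [-60.3   8.8   1.6] roll None
```

>>> send_rows(
  plan="-30 4.5 0 0 60; -30 4.5 0 0 60; 0 0 0 0 60",
)

```text
t: 3.2
eef_pos: [502.2, 18.2, 121.2]
tcp_rot: [-3.141, -0.002, -0.223]
ft_force: [0.1, -0.7, -0.1]
opening: 0.63
```

```bash
python3 - <<'E'
from h import *
to(503.5,18.5,120)
p=eyes.read_camera('wrist'); save('c1',p['image'])
print(proj(p,[503.5,18.5,61]))
E
```

```text
t 3.2 pos [502.2  18.2 121.2] rot [-3.141e+00 -2.000e-03 -2.230e-01] j6 1.7 open 59.9 F [ 0.1 -0.7 -0.1]
shift [ 1.2 -0.6  1.2] roll None
(np.float64(280.08663896573216), np.float64(221.16497191308295))
```

View pics/c1.png

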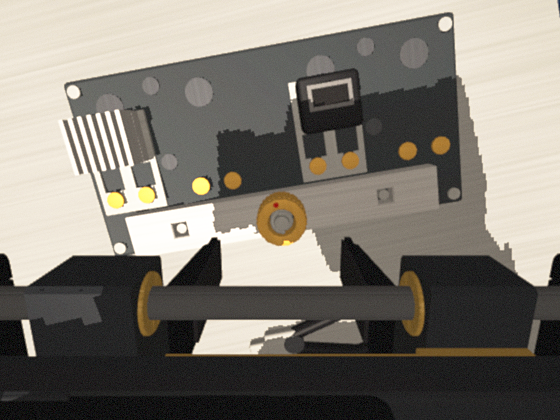

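The stud tip shows at (282,221), against a predicted (280,221), so the position is confirmed. Descending.

>>> send_rows(
  plan="1.2 0.1 20 0 60; 0 0 20 0 60; 0 0 20 0 60; 0 0 15 0 60; 0 0 8 0 60; 0 0 0 0 60",
)

```text
t: 3.85
eef_pos: [513.7, 16.6, 36.9]
tcp_rot: [-3.14, -0.014, -0.208]
ft_force: [0.2, -0.2, -0.4]
opening: 0.63
```

```bash
python3 - <<'E'
from h import *
to(503.4,17.8,37.5)
E
```

```text
t 3.85 pos [513.7  16.6  36.9] rot [-3.14  -0.014 -0.208] j6 1.68 open 59.9 F [ 0.2 -0.2 -0.4]
shift [-10.3   0.9  -0.7] roll None
```

>>> send_rows(
  plan="-5 0.5 -0.3 0 60; -5 0.4 -0.3 0 60; 0 0 0 0 60; 0 0 0 0 60",
)

```text
t: 4.25
eef_pos: [504.3, 17.8, 39.2]
tcp_rot: [-3.14, -0.017, -0.206]
ft_force: [-0.6, -0.1, -0.4]
opening: 0.631
```

```bash
python3 - <<'E'
from h import *
to(503.4,17.8,37.5)
E
```

```text
t 4.25 pos [504.3  17.8  39.2] rot [-3.14  -0.017 -0.206] j6 1.68 open 60.0 F [-0.6 -0.1 -0.4]
shift [-0.9  0.1  1.7] roll None
```

>>> send_rows(
  plan="-0.8 0 1.5 0 60; 0 0 0 0 25; 0 0 0 0 25; 0 0 0 0 25; 0 0 0 0 25; 0 0 0 0 25",
)

```text
t: 4.85
eef_pos: [504.0, 17.9, 38.4]
tcp_rot: [-3.14, -0.018, -0.206]
ft_force: [-0.8, -0.2, 0.9]
opening: 0.355
```

>>> send_rows(
  plan="0 0 -0.33 -0.149 25; 0 0 -0.33 -0.149 25; 0 0 -0.33 -0.149 25; 0 0 -0.33 -0.149 25; 0 0 0 0 25",
)

```text
t: 5.35
eef_pos: [503.8, 17.9, 39.4]
tcp_rot: [3.133, -0.016, 0.402]
ft_force: [-1.1, 0.2, -0.8]
opening: 0.356
```

```bash
python3 - <<'E'
from h import *
to(503.4,17.8,37.5)
print(env.state()['moment'])
p=eyes.read_camera('wrist'); save('c2',p['image'],(180,150,200,120),3)
E
```

```text
t 5.35 pos [503.8  17.9  39.4] rot [ 3.133 -0.016  0.402] j6 1.07 open 33.8 F [-1.1  0.2 -0.8]
shift [-0.4 -0.1  1.9] roll None
[0.01467085 0.11679812 0.00972921]
```

View pics/c2.png

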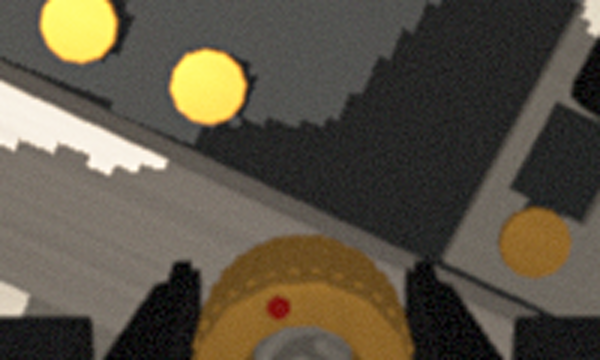

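>>> send_rows(
  plan="0 0 -0.33 -0.149 25; 0 0 -0.33 -0.149 25; 0 0 -0.33 -0.149 25; 0 0 -0.33 -0.149 25; 0 0 -0.33 -0.149 25; 0 0 -0.33 -0.149 25; 0 0 -0.33 -0.149 25; 0 0 -0.33 -0.149 25",
)

```text
t: 6.2
eef_pos: [503.8, 18.1, 41.8]
tcp_rot: [3.124, 0.002, 1.592]
ft_force: [0.3, 1.7, -0.8]
opening: 0.354
```

>>> send_rows(
  plan="0 0 -0.33 -0.149 25; 0 0 -0.33 -0.149 25; 0 0 -0.33 -0.149 25; 0 0 -0.33 -0.149 25; 0 0 -0.33 -0.149 25; 0 0 -0.33 -0.149 25; 0 0 -0.33 -0.149 25; 0 0 -0.33 -0.149 25",
)

```text
t: 7.0
eef_pos: [502.4, 19.3, 44.1]
tcp_rot: [3.136, 0.013, 2.792]
ft_force: [-1.1, -0.8, -0.1]
opening: 0.354
```

>>> send_rows(
  plan="0 0 -0.33 -0.149 25; 0 0 -0.33 -0.149 25; 0 0 -0.33 -0.149 25; 0 0 -0.33 -0.149 25; 0 0 0 0 25; 0 0 0 0 25",
)

```text
t: 7.6
eef_pos: [501.5, 18.8, 45.5]
tcp_rot: [-3.138, 0.012, -2.9]
ft_force: [-0.4, -1.8, 2.0]
opening: 0.355
```

```bash
python3 - <<'E'
from h import *
to(503.4,17.8,45)
print(env.state()['moment'],env.state()['joints'].round(2))
p=eyes.read_camera('wrist'); save('c3',p['image'],(180,150,200,120),3)
E
```

```text
t 7.6 pos [501.5  18.8  45.5] rot [-3.138  0.012 -2.9  ] j6 -1.91 open 33.8 F [-0.4 -1.8  2. ]
shift [-1.6 -1.4  0.5] roll None
[ 0.09289527 -0.00835963  0.03298947] [-0.09  0.57  2.02  0.    0.54 -1.91]
```

View pics/c3.png

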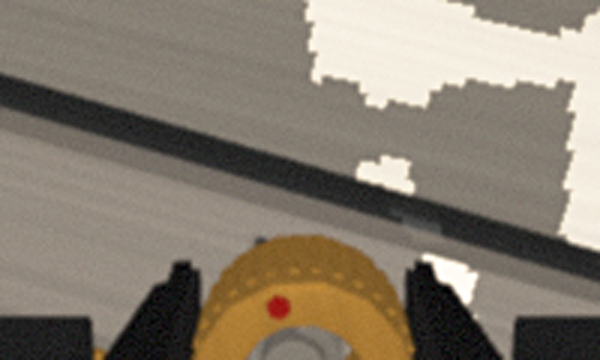

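>>> send_rows(
  plan="0 0 0 0 60; 0 0 0 0 60; 0 0 0 0 60; 0 0 0 0.149 60; 0 0 0 0.149 60; 0 0 0 0.149 60; 0 0 0 0.149 60; 0 0 0 0.149 60",
)

```text
t: 8.45
eef_pos: [501.6, 19.2, 45.2]
tcp_rot: [3.135, 0.011, 2.62]
ft_force: [-0.3, -0.7, 0.8]
opening: 0.634
```

>>> send_rows(
  plan="0 0 0 0.149 60; 0 0 0 0.149 60; 0 0 0 0.149 60; 0 0 0 0.149 60; 0 0 0 0.149 60; 0 0 0 0.149 60; 0 0 0 0.149 60; 0 0 0 0.149 60",
)

```text
t: 9.25
eef_pos: [501.6, 19.7, 44.9]
tcp_rot: [3.13, -0.002, 1.42]
ft_force: [-1.2, -0.3, -0.3]
opening: 0.632
```

>>> send_rows(
  plan="0 0 0 0.149 60; 0 0 0 0.149 60; 0 0 0 0.149 60; 0 0 0 0.149 60; 0 0 0 0.149 60; 0 0 0 0.149 60; 0 0 0 0.149 60; 0 0 0 0.149 60",
)

```text
t: 10.05
eef_pos: [501.5, 20.1, 44.5]
tcp_rot: [3.14, -0.012, 0.22]
ft_force: [1.1, 0.5, -0.4]
opening: 0.629
```

```bash
python3 - <<'E'
from h import *
to(503.4,17.8,46)
E
```

```text
t 10.05 pos [501.5  20.1  44.5] rot [ 3.14  -0.012  0.22 ] j6 1.26 open 59.8 F [ 1.1  0.5 -0.4]
shift [ 1.3  2.6 -1.5] roll None
```

>>> send_rows(
  plan="1 2.4 -0.8 0 60; 0 0 0 0 60; 0 0 0 0 25; 0 0 0 0 25; 0 0 0 0 25; 0 0 0 0 25; 0 0 0 0 25",
)

```text
t: 10.75
eef_pos: [503.2, 17.9, 45.3]
tcp_rot: [3.14, -0.011, 0.228]
ft_force: [-0.5, -0.3, 0.5]
opening: 0.355
```

>>> send_rows(
  plan="0 0 -0.33 -0.149 25; 0 0 -0.33 -0.149 25; 0 0 -0.33 -0.149 25; 0 0 -0.33 -0.149 25; 0 0 -0.33 -0.149 25; 0 0 -0.33 -0.149 25; 0 0 -0.33 -0.149 25; 0 0 -0.33 -0.149 25",
)

```text
t: 11.55
eef_pos: [502.7, 18.1, 48.0]
tcp_rot: [3.131, -0.002, 1.434]
ft_force: [0.5, 0.8, -0.7]
opening: 0.354
```

>>> send_rows(
  plan="0 0 -0.33 -0.149 25; 0 0 -0.33 -0.149 25; 0 0 -0.33 -0.149 25; 0 0 -0.33 -0.149 25; 0 0 -0.33 -0.149 25; 0 0 -0.33 -0.149 25; 0 0 -0.33 -0.149 25; 0 0 0 0 25",
)

```text
t: 12.35
eef_pos: [502.3, 18.1, 50.4]
tcp_rot: [3.135, 0.008, 2.486]
ft_force: [0.3, -0.5, 0.4]
opening: 0.354
```

```bash
python3 - <<'E'
from h import *
to(503.4,17.8,52)
print(env.state()['moment'])
p=eyes.read_camera('wrist'); save('c4',p['image'],(180,150,200,120),3)
E
```

```text
t 12.35 pos [502.3  18.1  50.4] rot [3.135 0.008 2.486] j6 -1.02 open 33.6 F [ 0.3 -0.5  0.4]
shift [-1.   0.4 -1.6] roll None
[ 0.06449406 -0.04120731 -0.01498488]
```

View pics/c4.png

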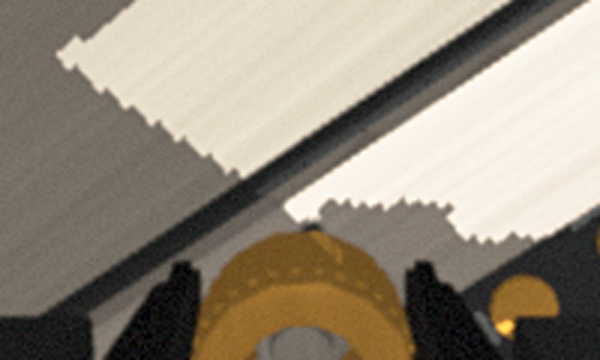

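>>> send_rows(
  plan="0 0 -0.33 -0.149 25; 0 0 -0.33 -0.149 25; 0 0 -0.33 -0.149 25; 0 0 -0.33 -0.149 25; 0 0 -0.33 -0.149 25; 0 0 0 0 25; 0 0 -3 0 25; 0 0 0 0 25",
)

```text
t: 13.2
eef_pos: [502.4, 18.0, 55.1]
tcp_rot: [3.142, 0.01, -3.07]
ft_force: [1.2, -1.9, -0.9]
opening: 0.355
```

>>> send_rows(
  plan="0 0 -4 0 25; 0 0 -6 0 25; 0 0 -10 0 25; 0 0 -10 0 25; 0 0 0 0 25",
)

```text
t: 13.7
eef_pos: [502.0, 18.1, 88.1]
tcp_rot: [3.141, 0.01, -3.078]
ft_force: [0.2, -0.1, -1.1]
opening: 0.356
```

```bash
python3 - <<'E'
from h import *
to(510,365,110,np.pi/2)
p=eyes.read_camera('wrist'); save('c5',p['image'])
for cam in ['side','scene']:
    q=eyes.read_camera(cam)
    for a in regions_of('dish',q)[:1]:
        ys,xs=np.nonzero(a['pixels']); b=a['bbox']
        print(cam,a['confidence'],b,onz(q,b[0]+b[2]/2,b[1]+b[3]/2,20).round(0))
    save('c5'+cam,q['image'])
E
```

```text
t 13.7 pos [502.   18.1  88.1] rot [ 3.141  0.01  -3.078] j6 -1.73 open 33.8 F [ 0.2 -0.1 -1.1]
shift [-30.4 345.7 -21.5] roll 1.635
side 0.66 [226.1, 353.7, 66.7, 65.3] [507. 356.  20.]
scene 0.68 [322.1, 114.4, 34.6, 34.2] [510. 347.  20.]
```

View pics/c5.png

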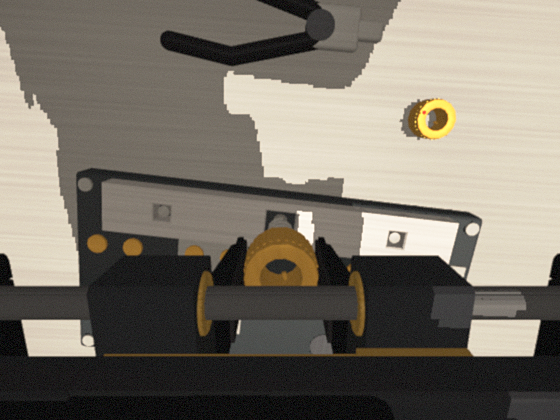

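View pics/c5side.png

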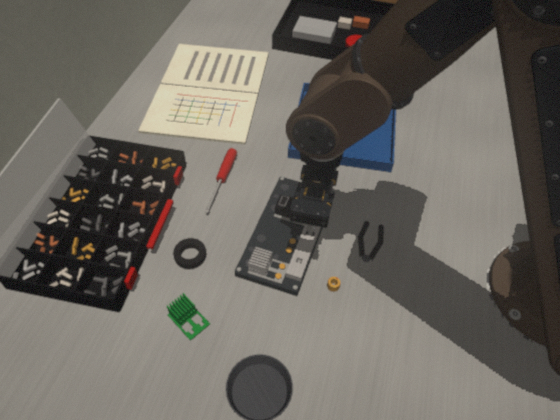

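>>> send_rows(
  plan="0 20 -15 0 25; -1 40 -7 0 25; -1 40 0 0 25; -1 40 0 0 25; -1 40 0 0 25; -1 40 0 0 25; -1 40 0 0 25; 0 0 0 0 25",
)

```text
t: 14.75
eef_pos: [489.9, 286.8, 106.2]
tcp_rot: [3.141, 0.004, -3.082]
ft_force: [0.2, -0.2, -1.4]
opening: 0.358
```

```bash
python3 - <<'E'
from h import *
to(508,355,100)
p=eyes.read_camera('wrist'); save('c6',p['image'])
for cam in ['side','scene']:
    q=eyes.read_camera(cam)
    for a in regions_of('dish',q)[:1]:
        b=a['bbox']
        print(cam,a['confidence'],b,onz(q,b[0]+b[2]/2,b[1]+b[3]/2,20).round(0))
E
```

```text
t 14.75 pos [489.9 286.8 106.2] rot [ 3.141  0.004 -3.082] j6 -1.22 open 34.1 F [ 0.2 -0.2 -1.4]
shift [-22.   67.    6.3] roll None
side 0.74 [247.2, 252.7, 11.2, 24.7] [595. 127.  20.]
scene 0.91 [323.8, 115.8, 34.0, 34.2] [517. 345.  20.]
```

View pics/c6.png

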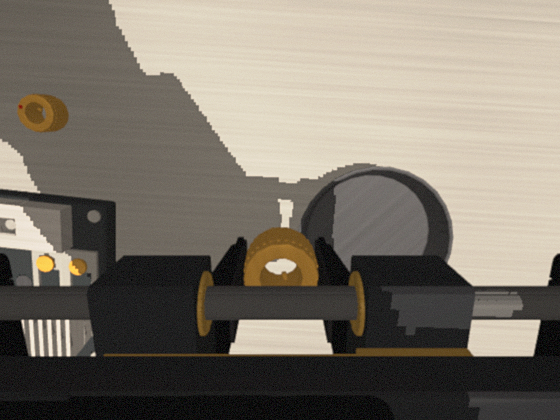

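```bash
python3 - <<'E'
from h import *
p=eyes.read_camera('wrist')
A=onz(p,301.5,232,26);B=onz(p,452,235,26);T=onz(p,370,164,26);print(A,B,T,np.linalg.norm(A-B),cv2 and '')
P=[A,B,T]
# circle through 3
M=np.array([[2*q[0],2*q[1],1] for q in P]);c=np.linalg.solve(M,[q[0]**2+q[1]**2 for q in P]);print(c[:2],np.sqrt(c[2]+c[0]**2+c[1]**2))
to(c[0],c[1],100)
E
```

```text
[501.02627247 298.31018402  26.        ] [497.44738123 408.20631446  26.        ] [449.00261286 342.36336254  26.        ] 109.95439030987325 
[502.99571751 353.38066174] 55.10568238279143
t 15.05 pos [490.6 281.9 106.6] rot [-3.142e+00  3.000e-03 -3.087e+00] j6 -1.22 open 33.8 F [ 0.7 -0.2 -1.2]
shift [-16.2  70.7   6.7] roll None
```

>>> send_rows(
  plan="-8 30 0 0 25; -8 30 0 0 25; -1 8 0 0 25; 0 2 0 0 25; 0 0 0 0 25",
)

```text
t: 15.55
eef_pos: [505.7, 349.2, 106.8]
tcp_rot: [-3.141, 0.002, -3.095]
ft_force: [-0.1, 0.3, -0.4]
opening: 0.358
```

```bash
python3 - <<'E'
from h import *
to(505,354,14)
p=eyes.read_camera('wrist'); save('c7',p['image'])
to(505,354,14)
E
```

```text
t 15.55 pos [505.7 349.2 106.8] rot [-3.141e+00  2.000e-03 -3.095e+00] j6 -1.12 open 34.0 F [-0.1  0.3 -0.4]
shift [ 0.7  4.9 92.8] roll None
t 15.6 pos [505.7 348.9 106.8] rot [-3.141e+00  2.000e-03 -3.095e+00] j6 -1.12 open 33.9 F [-0.4 -0.1 -1.1]
shift [ 0.6  5.2 92.8] roll None
```

View pics/c7.png

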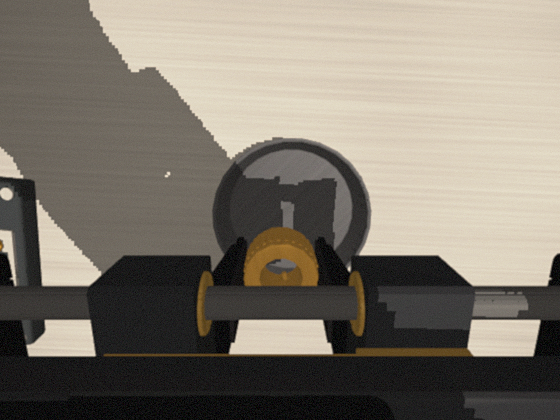

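```bash
python3 - <<'E'
from h import *
p=eyes.read_camera('wrist')
P=[onz(p,*a,26) for a in [(213,212),(370,212),(290,138),(235,160),(347,162)]]
M=np.array([[2*q[0],2*q[1],1] for q in P]);c=np.linalg.lstsq(M,np.array([q[0]**2+q[1]**2 for q in P]),rcond=None)[0];print(c[:2],np.sqrt(c[2]+c[0]**2+c[1]**2))
to(c[0],c[1],14)
E
```

```text
[506.03570165 356.78638741] 56.550951105647066
t 15.65 pos [505.7 348.9 106.9] rot [-3.141e+00  2.000e-03 -3.095e+00] j6 -1.12 open 33.3 F [-1.1 -0.4 -0.7]
shift [-0.5  7.9 92.9] roll None
```

>>> send_rows(
  plan="-0.5 4 10 0 25; 0 3.5 15 0 25; 0 0 15 0 25; 0 0 12 0 25; 0 0 8 0 25; 0 0 0 0 25",
)

```text
t: 16.25
eef_pos: [505.4, 354.8, 40.7]
tcp_rot: [-3.14, -0.0, -3.098]
ft_force: [0.6, -0.8, -1.1]
opening: 0.353
```

```bash
python3 - <<'E'
from h import *
to(506,356.5,12)
E
```

```text
t 16.25 pos [505.4 354.8  40.7] rot [-3.14  -0.    -3.098] j6 -1.11 open 33.6 F [ 0.6 -0.8 -1.1]
shift [-0.7  1.7 28.7] roll None
```

>>> send_rows(
  plan="0 1.5 10 0 25; 0 0 8 0 25; 0 0 5 0 25; 0 0 4 0 25; 0 0 0 0 25",
)

```text
t: 16.75
eef_pos: [505.7, 356.6, 11.7]
tcp_rot: [-3.14, 0.001, -3.098]
ft_force: [-0.4, 0.1, -1.4]
opening: 0.353
```

>>> send_rows(
  plan="0 0 2 0 25; 0 0 0 0 25",
)

```text
t: 16.95
eef_pos: [505.8, 356.7, 9.9]
tcp_rot: [-3.14, 0.001, -3.098]
ft_force: [-0.0, -0.2, -0.6]
opening: 0.354
```

>>> send_rows(
  plan="0 0 1 0 25; 0 0 0 0 52; 0 0 0 0 52; 0 0 0 0 52; 0 0 -10 0 52; 0 0 -20 0 52; 0 0 -30 0 52; 0 0 -30 0 52",
)

```text
t: 17.75
eef_pos: [504.6, 356.1, 100.7]
tcp_rot: [-3.138, -0.003, -3.098]
ft_force: [-0.0, 0.6, 0.5]
opening: 0.55
```

>>> send_rows(
  plan="0 -15 -10 0 52; 0 -40 0 0 52; 0 -40 0 0.149 52; 0 -40 0 0.149 52; 0 0 0 0.149 52; 0 0 0 0.149 52; 0 0 0 0.149 52; 0 0 0 0.149 52",
)

```text
t: 18.55
eef_pos: [503.8, 210.8, 116.4]
tcp_rot: [3.139, 0.003, 2.286]
ft_force: [0.9, 0.4, -1.5]
opening: 0.547
```

```bash
python3 - <<'E'
from h import *
to(503,18,120,np.pi-.055)
p=eyes.read_camera('wrist'); save('c8',p['image'])
q=eyes.read_camera('side'); save('c8s',q['image'],(180,240,200,180),3)
E
```

```text
t 18.55 pos [503.8 210.8 116.4] rot [3.139e+00 3.000e-03 2.286e+00] j6 -0.44 open 52.1 F [ 0.9  0.4 -1.5]
shift [-145.1 -127.    -3.4] roll -0.801
```

View pics/c8.png

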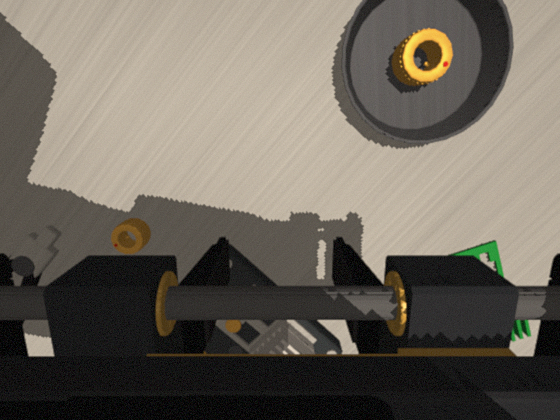

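View pics/c8s.png

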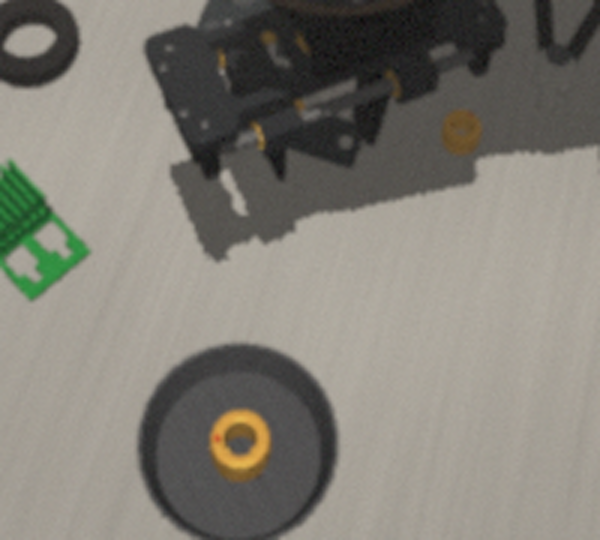

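Nut rests in the dish (side crop: brass ring at (240,440), near the centre). Next is the keeper.

>>> send_rows(
  plan="-36 -31 0 0 60; -36 -31 0 0 60; -36 -31 0 0 60; -36 -31 0 0 60; 0 0 0 0.149 60; 0 0 0 0.149 60; 0 0 0 0.149 60; 0 0 0 0.149 60",
)

```text
t: 19.45
eef_pos: [504.6, 10.6, 115.9]
tcp_rot: [3.138, 0.002, 1.724]
ft_force: [-0.4, -0.4, 0.4]
opening: 0.628
```

>>> send_rows(
  plan="0 0 0 0.149 60; 0 0 0 0.1 60; 0 0 0 0 60",
)

```text
t: 19.75
eef_pos: [503.5, 9.5, 115.7]
tcp_rot: [3.139, 0.001, 1.476]
ft_force: [0.1, -0.5, -0.1]
opening: 0.627
```

```bash
python3 - <<'E'
from h import *
p=eyes.read_camera('wrist'); save('d1',p['image'])
to(503.2,18,100,np.pi/2-.055)
for y in(-77,0,77): print(proj(p,[503.2-y*np.sin(-.055),18+y,34 if y else 61]))
E
```

```text
t 19.8 pos [503.5   9.5 115.7] rot [3.139e+00 1.000e-03 1.479e+00] j6 -0.02 open 59.9 F [-0.2 -0.1  0.4]
shift [ 8.4 -1.1 15.7] roll -0.037
(np.float64(284.2873395133818), np.float64(301.8702722744501))
(np.float64(280.3484217904836), np.float64(214.73589083404164))
(np.float64(275.48981370709663), np.float64(91.9789584995933))
```

View pics/d1.png

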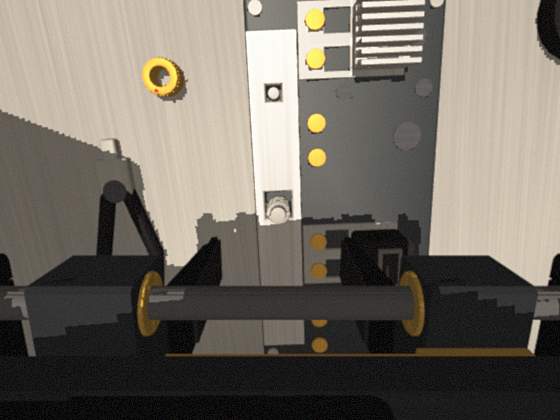

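>>> send_rows(
  plan="4 -0.5 15 -0.037 60; 4 -0.5 15 0 60; 0 0 15 0 60; 0 0 12 0 60; 0 0 8 0 60; 0 0 0 0 60",
)

```text
t: 20.4
eef_pos: [502.9, 17.1, 48.9]
tcp_rot: [3.137, 0.002, 1.551]
ft_force: [0.0, 0.4, -0.1]
opening: 0.631
```

```bash
python3 - <<'E'
from h import *
to(502.3,18.2,24,np.pi/2-.055)
E
```

```text
t 20.4 pos [502.9  17.1  48.9] rot [3.137e+00 2.000e-03 1.551e+00] j6 -0.08 open 60.0 F [ 0.   0.4 -0.1]
shift [ 1.2 -0.7 24.9] roll 0.035
```

>>> send_rows(
  plan="1 -0.6 8 0.035 50; 0 0 8 0 50; 0 0 6 0 50; 0 0 3 0 50; 0 0 0 0 50; 0 0 0 0 50",
)

```text
t: 21.0
eef_pos: [503.3, 17.7, 24.1]
tcp_rot: [3.135, 0.002, 1.525]
ft_force: [-0.8, -0.2, 0.5]
opening: 0.527
```

```bash
python3 - <<'E'
from h import *
to(502.3,18.2,23,np.pi/2-.055)
p=eyes.read_camera('wrist'); save('d2',p['image'])
E
```

```text
t 21.0 pos [503.3  17.7  24.1] rot [3.135e+00 2.000e-03 1.525e+00] j6 -0.05 open 50.1 F [-0.8 -0.2  0.5]
shift [ 0.5 -1.   1.1] roll 0.009
```

View pics/d2.png

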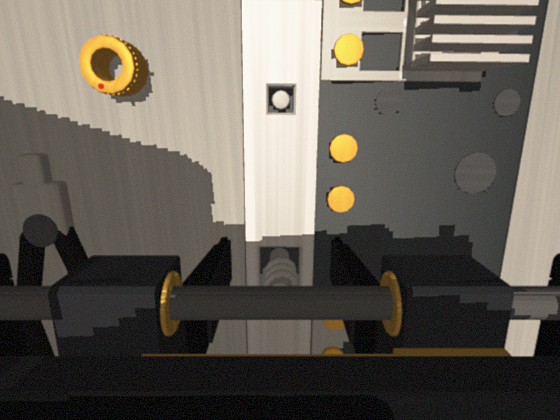

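>>> send_rows(
  plan="0 -1 1.5 0.009 50; 0 0 0 0 22; 0 0 0 0 22; 0 0 0 0 22; 0 0 0 0 22; 0 0 0 0 22",
)

```text
t: 21.65
eef_pos: [502.5, 17.7, 23.1]
tcp_rot: [3.134, 0.002, 1.515]
ft_force: [0.6, -0.0, -1.0]
opening: 0.332
```

>>> send_rows(
  plan="0 0 -3 0 22; 0 0 -5 0 22; 0 0 -6 0 22; 0 0 -6 0 22; 0 0 0 0 22",
)

```text
t: 22.15
eef_pos: [502.1, 17.8, 44.8]
tcp_rot: [3.134, 0.002, 1.515]
ft_force: [-1.0, 0.2, -3.1]
opening: 0.333
```

>>> send_rows(
  plan="0 0 -8 0 22; 0 0 -10 0 22; 0 0 -12 0 22; 0 0 -15 0 22; 0 0 -15 0 22; 0 0 0 0 22",
)

```text
t: 22.75
eef_pos: [501.5, 18.0, 110.1]
tcp_rot: [3.134, 0.002, 1.515]
ft_force: [0.2, 0.4, -1.8]
opening: 0.334
```

```bash
python3 - <<'E'
from h import *
to(423,-367,110,np.pi/2+.114)
p=eyes.read_camera('wrist'); save('d3',p['image'])
q=eyes.read_camera('scene'); save('d3s',q['image'],(60,140,320,260),2.4)
q=eyes.read_camera('side'); save('d3d',q['image'])
E
```

```text
t 22.75 pos [501.5  18.  110.1] rot [3.134e+00 2.000e-03 1.515e+00] j6 -0.04 open 31.8 F [ 0.2  0.4 -1.8]
shift [-3.887e+02 -5.710e+01  3.000e-01] roll -0.169
```

View pics/d3.png

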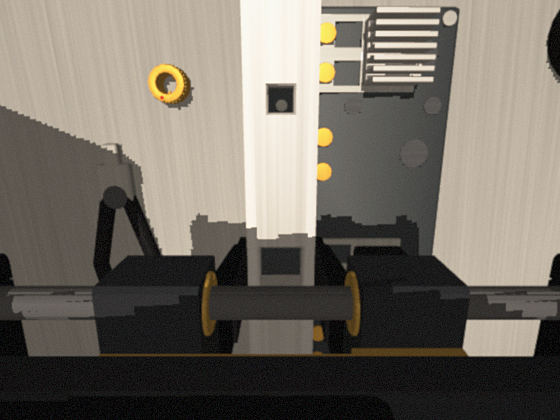

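View pics/d3s.png

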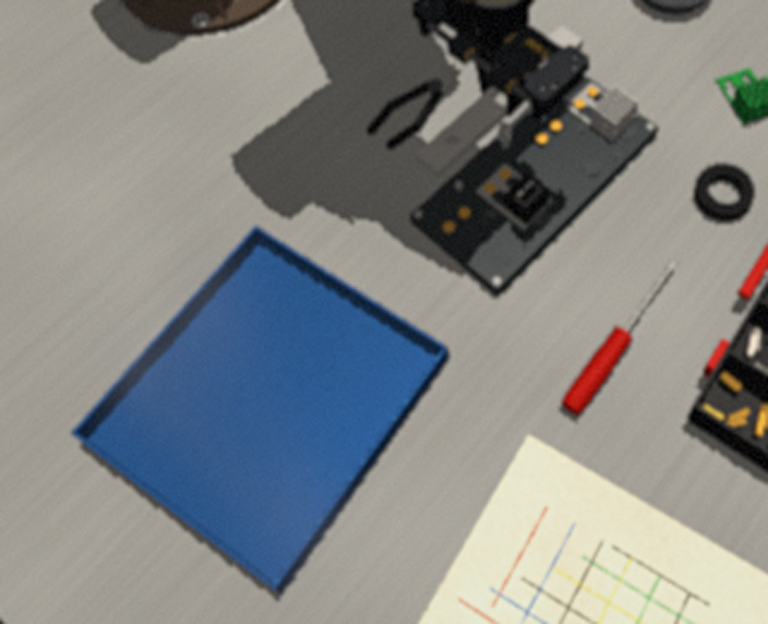

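View pics/d3d.png

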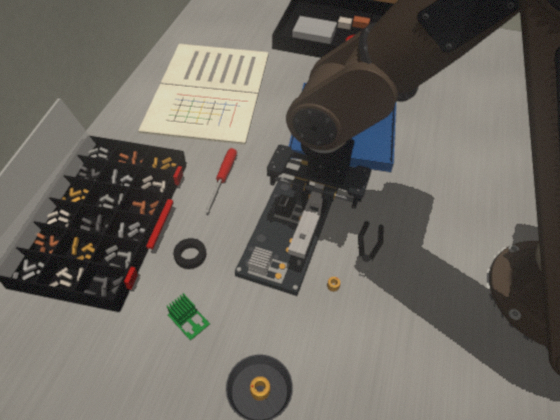

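```bash
cat >> h.py <<'E'
def traypose(q):
    "fit tray rim rectangle (outside 258x268 at z=32) to blue silhouette in picture by min-area quad of hull"
    im=cv2.cvtColor(q['image'],cv2.COLOR_RGB2HSV)
    m=((im[...,0]>98)&(im[...,0]<125)&(im[...,1]>120)&(im[...,2]>30)).astype(np.uint8)
    n,l,s,c=cv2.connectedComponentsWithStats(m); i=1+np.argmax(s[1:,4])
    ys,xs=np.nonzero(l==i)
    h=cv2.convexHull(np.stack([xs,ys],1).astype(np.int32))
    for e in np.linspace(2,30,57):
        a=cv2.approxPolyDP(h,e,True)
        if len(a)<=4: break
    return a[:,0,:],s[i]
E
python3 - <<'E'
from h import *
q=eyes.read_camera('scene')
k=np.array([(257,229),(447,351),(279,595),(75,434)])/2.4+[60,140]
T=np.array([onz(q,*c,32) for c in k]); print(T[:,:2].round(0).tolist(),T.mean(0))
print([np.linalg.norm(T[i]-T[i-1]).round(0) for i in range(4)])
a,s=traypose(q);print(a.tolist()); T=np.array([onz(q,*c,32) for c in a]);print(T[:,:2].round(0).tolist(),T.mean(0))
E
```

```text
[[367.0, -240.0], [620.0, -215.0], [653.0, -477.0], [395.0, -501.0]] [ 508.72523024 -358.32348423   32.        ]
[np.float64(262.0), np.float64(254.0), np.float64(264.0), np.float64(259.0)]
[[245, 285], [175, 385], [91, 320], [166, 235]]
[[615.0, -214.0], [647.0, -474.0], [393.0, -501.0], [364.0, -241.0]] [ 504.75638439 -357.66589005   32.        ]
```

>>> send_rows(
  plan="-30 0 0 0 22; -40 -8 0 0 22; -40 -8 0 0 22; -40 -8 0 0 22; -40 -8 0 0 22; -40 -8 0 0 22; -40 -8 0 0 22; -40 -8 0 0 22",
)

```text
t: 23.75
eef_pos: [424.2, -294.8, 101.5]
tcp_rot: [-3.137, -0.003, 1.523]
ft_force: [0.8, -1.1, -2.0]
opening: 0.336
```

>>> send_rows(
  plan="-30 0 0 -0.08 22; -20 0 0 -0.08 22; 0 0 0 0 22; 0 0 0 0 22",
)

```text
t: 24.15
eef_pos: [420.1, -350.8, 97.6]
tcp_rot: [-3.134, -0.007, 1.682]
ft_force: [1.0, 0.5, -1.8]
opening: 0.331
```

```bash
python3 - <<'E'
from h import *
p=eyes.read_camera('wrist'); save('d4',p['image'])
to(423.5,-367,60,np.pi/2+.11)
q=eyes.read_camera('side'); save('d4d',q['image'],(180,40,240,160),3)
a,s=traypose(q);print(a.tolist()); T=np.array([onz(q,*c,32) for c in a]);print(T[:,:2].round(0).tolist(),T.mean(0))
E
```

```text
t 24.2 pos [ 420.2 -350.6   97.6] rot [-3.134 -0.007  1.682] j6 -0.93 open 31.9 F [-0.3  0.8 -2.5]
shift [-17.    1.7  37.5] roll 0.001
[[378, 143], [291, 149], [304, 92], [371, 92]]
[[407.0, -293.0], [607.0, -208.0], [632.0, -432.0], [457.0, -487.0]] [ 525.52129032 -355.24927884   32.        ]
```

View pics/d4.png

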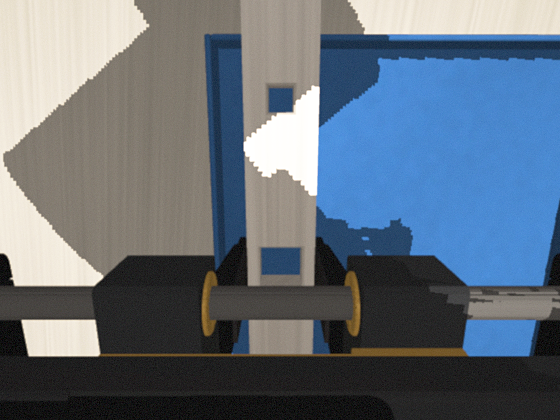

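View pics/d4d.png

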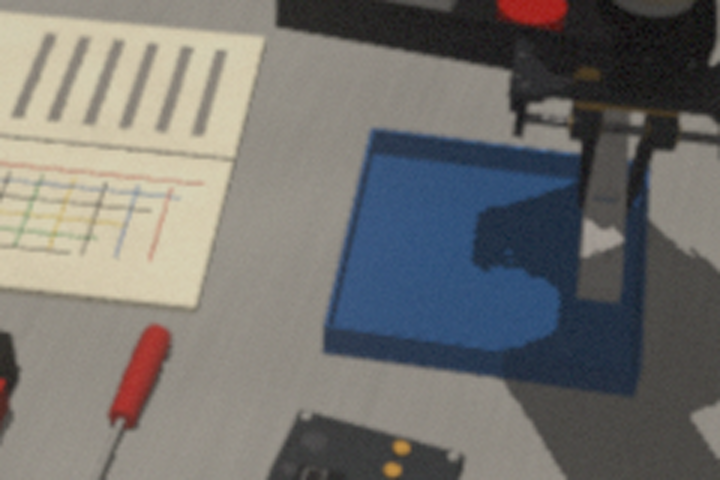

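```bash
python3 - <<'E'
from h import *
p=eyes.read_camera('wrist')
A=onz(p,206,35,32);B=onz(p,555,36,32);C=onz(p,211.5,240,32)
print(A,B,C)
u=B-A; v=A-C; print(np.arctan2(u[1],u[0]), -np.arctan2(v[0],v[1]))
for th in (.1,.12):
    R=np.array([[np.cos(th),-np.sin(th)],[np.sin(th),np.cos(th)]]); c=A[:2]-R@[-129,134]; print(th,c, 'keeper',c+R@[-87,0])
E
```

```text
[ 361.27145901 -238.06146275   32.        ] [ 569.59977895 -215.64878479   32.        ] [ 372.99821132 -367.68759931   32.        ]
0.1071712379417262 0.09022036660454236
0.1 [ 503.00467416 -358.51351015] keeper [ 416.43931178 -367.1990174 ]
0.12 [ 505.38520881 -355.65494521] keeper [ 419.01085749 -366.06990725]
```

>>> send_rows(
  plan="-8 2 5 0 22; -7 1.5 12 0 22; 0 0 12 0 22; 0 0 12 0 22; 0 0 8 0 22; 0 0 0 0 22",
)

```text
t: 24.9
eef_pos: [426.3, -363.1, 43.8]
tcp_rot: [-3.134, -0.008, 1.685]
ft_force: [-0.8, 0.0, -1.8]
opening: 0.334
```

```bash
python3 - <<'E'
from h import *
to(424,-366,9,np.pi/2+.105)
E
```

```text
t 24.9 pos [ 426.3 -363.1   43.8] rot [-3.134 -0.008  1.685] j6 -0.94 open 31.7 F [-0.8  0.  -1.8]
shift [-2.9 -2.3 34.8] roll 0.009
```

>>> send_rows(
  plan="-2.5 -2 5 0.009 22; 0 0 7 0 22; 0 0 8 0 22; 0 0 6 0 22; 0 0 4 0 22; 0 0 0 0 22",
)

```text
t: 25.5
eef_pos: [424.2, -365.9, 11.3]
tcp_rot: [-3.134, -0.008, 1.675]
ft_force: [-0.2, -0.3, -1.8]
opening: 0.337
```

```bash
python3 - <<'E'
from h import *
to(424,-366,7.5,np.pi/2+.105)
p=eyes.read_camera('wrist'); save('d5',p['image'])
E
```

```text
t 25.5 pos [ 424.2 -365.9   11.3] rot [-3.134 -0.008  1.675] j6 -0.93 open 32.1 F [-0.2 -0.3 -1.8]
shift [-0.1 -0.2  3.8] roll -0.001
```

View pics/d5.png

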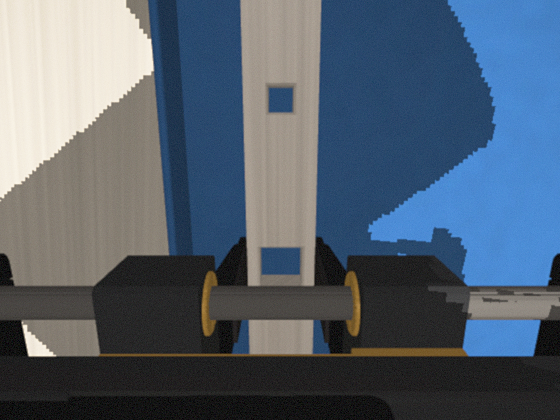

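Well inside the left wall. Set it down and release.

>>> send_rows(
  plan="0 0 2 0 22; 0 0 1.5 0 22; 0 0 0 0 22; 0 0 0 0 48; 0 0 0 0 48; 0 0 0 0 48; 0 0 -10 0 48; 0 0 -25 0 48",
)

```text
t: 26.35
eef_pos: [424.2, -365.8, 43.3]
tcp_rot: [-3.133, -0.009, 1.675]
ft_force: [0.5, -0.6, 0.3]
opening: 0.502
```

>>> send_rows(
  plan="0 0 -25 0 48; 0 0 -35 0 48; 0 0 -30 0 48; 0 0 0 0 48",
)

```text
t: 26.75
eef_pos: [425.6, -367.1, 142.1]
tcp_rot: [-3.136, -0.005, 1.675]
ft_force: [-0.5, 0.7, -0.9]
opening: 0.509
```

```bash
python3 - <<'E'
from h import *
to(572.4,-30,120,np.pi-.055)
p=eyes.read_camera('wrist'); save('d6',p['image'])
q=eyes.read_camera('scene'); save('d6s',q['image'],(60,140,320,260),2.4)
E
```

```text
t 26.75 pos [ 425.6 -367.1  142.1] rot [-3.136 -0.005  1.675] j6 -0.93 open 48.4 F [-0.5  0.7 -0.9]
shift [319.9 181.2  22.7] roll -1.412
```

View pics/d6.png

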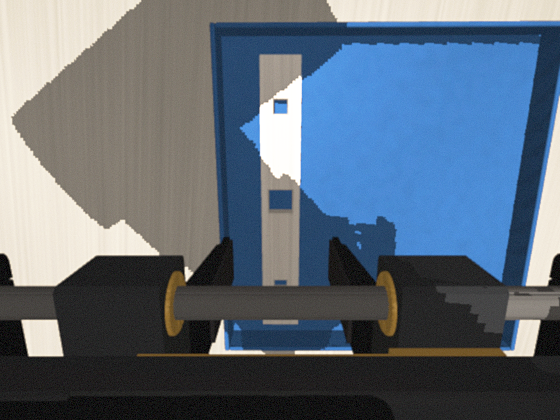

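View pics/d6s.png

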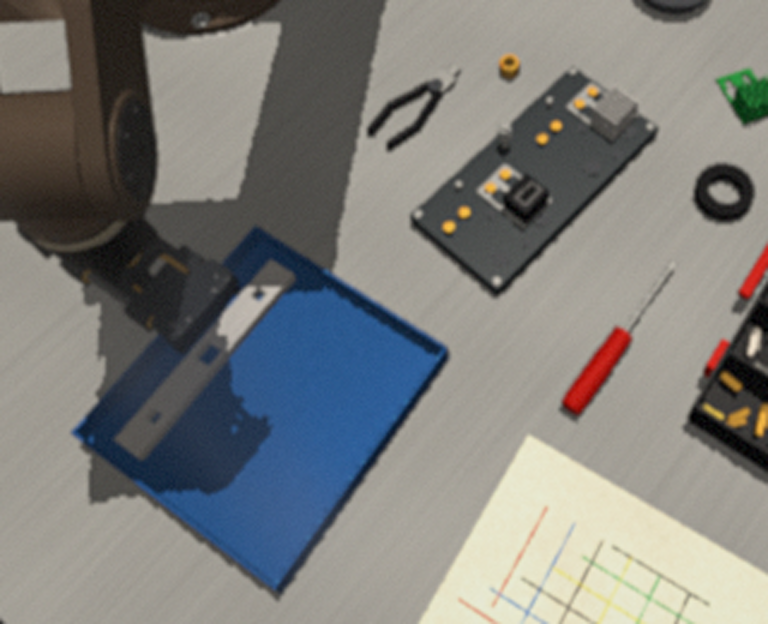

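>>> send_rows(
  plan="36 10 0 0 60; 40 22 0 0 60; 40 22 0 0 60; 40 22 0 0 60; 40 22 0 0 60; 40 22 0 0 60; 40 22 0 0 60; 20 15 0 0 60",
)

```text
t: 27.65
eef_pos: [549.3, -45.7, 131.0]
tcp_rot: [-3.12, -0.016, 1.667]
ft_force: [0.1, -0.9, -0.8]
opening: 0.631
```

>>> send_rows(
  plan="0 0 0 -0.149 60; 0 0 0 -0.149 60; 0 0 0 -0.149 60; 0 0 0 -0.149 60; 0 0 0 -0.149 60; 0 0 0 -0.149 60; 0 0 0 -0.149 60; 0 0 0 -0.149 60",
)

```text
t: 28.45
eef_pos: [545.3, -39.6, 119.6]
tcp_rot: [3.136, -0.044, 2.872]
ft_force: [-0.6, 0.1, -0.1]
opening: 0.632
```

```bash
python3 - <<'E'
from h import *
to(572.4,-30,120,np.pi-.055)
E
```

```text
t 28.45 pos [545.3 -39.6 119.6] rot [ 3.136 -0.044  2.872] j6 -1.51 open 60.1 F [-0.6  0.1 -0.1]
shift [-23.5  16.5  -1.3] roll -0.215
```

```bash
cat >> h.py <<'E'
def tilt():
    s=env.state(); z=Ro.from_euler('xyz',s['tcp_rot']).as_matrix()[:,2]; j1=np.arctan2(s['eef_pos'][1],s['eef_pos'][0])
    r=np.array([np.cos(j1),np.sin(j1)]);t=np.array([-r[1],r[0]])
    print('tilt radial',round(z[:2]@r,4),'tang',round(z[:2]@t,4),'joints',s['joints'].round(4))
E
python3 - <<'E'
from h import *
tilt()
for rot,pos in [([-3.136,-.005,1.675],[425.6,-367.1]),([-3.12,-.016,1.667],[549.3,-45.7]),([3.134,.002,1.515],[501.5,18]),([-3.134,-.008,1.675],[424,-366]),([-3.14,-.014,-.208],[513,16])]:
    z=Ro.from_euler('xyz',rot).as_matrix()[:,2]; j1=np.arctan2(pos[1],pos[0]);r=np.array([np.cos(j1),np.sin(j1)]);t=np.array([-r[1],r[0]]);print(z[:2]@r,z[:2]@t)
E
```

```text
tilt radial -0.0424 tang 0.0144 joints [-0.1979  0.5141  1.8244  0.012   0.847  -1.5067]
-0.007473756744854432 -0.0006476248400770686
-0.024096434109953407 0.011890791479356809
0.00737761461188134 -0.002686605196270042
-0.011029025661938198 -5.309466621751134e-05
0.013978305263540417 -0.0017692436641038132
```

>>> send_rows(
  plan="0 0 0 -0.1 60; 0 0 0 -0.1 60; 0 0 0 0 60",
)

```text
t: 28.75
eef_pos: [543.1, -39.3, 115.6]
tcp_rot: [3.126, -0.049, 3.084]
ft_force: [-0.1, -0.0, -1.1]
opening: 0.632
```

```bash
python3 - <<'E'
from h import *
tilt()
to(572.4,-30,100,np.pi-.055)
p=eyes.read_camera('wrist'); save('e1',p['image'])
to(572.4,-30,100,np.pi-.055); tilt()
print(proj(p,[572.4,-30,54]),[proj(p,[552,y,27.8]) for y in (-17,-41)])
E
```

```text
tilt radial -0.0497 tang 0.0153 joints [-0.198   0.5196  1.8283  0.012   0.845  -1.7188]
t 28.75 pos [543.1 -39.3 115.6] rot [ 3.126 -0.049  3.084] j6 -1.72 open 60.1 F [-0.1 -0.  -1.1]
shift [-29.4  10.7  14.4] roll -0.003
t 28.8 pos [543.1 -39.2 115.5] rot [ 3.126 -0.05   3.08 ] j6 -1.72 open 59.9 F [-0.3 -0.4 -0.8]
shift [-29.5  10.8  14.3] roll -0.006
tilt radial -0.05 tang 0.0154 joints [-0.198   0.5197  1.8283  0.012   0.8451 -1.7154]
(np.float64(294.57203387502256), np.float64(269.66737689694986)) [(np.float64(308.5736922335322), np.float64(229.96468747841917)), (np.float64(276.54215801596257), np.float64(231.95756083571206))]
```

View pics/e1.png

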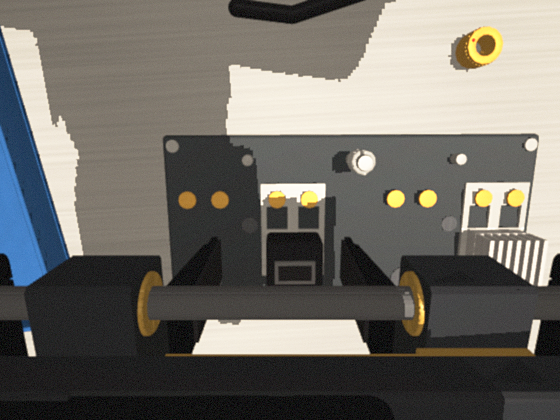

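```bash
cat >> h.py <<'E'
th0=-0.055; T0=np.array([552.9,15.0])
def cw(x,y,z): 
    c,s=np.cos(th0),np.sin(th0); return np.array([T0[0]+c*x-s*y,T0[1]+s*x+c*y,z])
def pnp(p,px,C):
    f=p['image'].shape[0]/2/np.tan(np.radians(p['vertical_fov']/2))
    K=np.array([[f,0,p['cx']],[0,f,p['cy']],[0,0,1]])
    E=p['extrinsics'].copy(); M=E.copy(); M[:3,1:3]*=-1  # cv cam->world
    Mi=np.linalg.inv(M); rv=cv2.Rodrigues(Mi[:3,:3])[0]; tv=Mi[:3,3:].copy()
    ok,rv,tv=cv2.solvePnP(np.array(C,float),np.array(px,float),K,None,rv,tv,True)
    R=cv2.Rodrigues(rv)[0]; c=-(R.T@tv)[:,0]
    err=np.array(px)-cv2.projectPoints(np.array(C,float),rv,tv,K,None)[0][:,0]
    Rw=R.T@M[:3,:3].T
    print('cam true',c.round(1),'reported',M[:3,3].round(1),'rot diff',Ro.from_matrix(Rw).as_rotvec().round(4),'res',np.abs(err).max().round(2))
E
python3 - <<'E'
from h import *
p=eyes.read_camera('wrist')
px=[(187,200),(220,200),(277,199),(309,199),(396,198.5),(428,198.5),(484,198),(515,198),(363.5,161.5)]
C=[cw(-21,y,27.8) for y in(-122,-98,-56,-32,32,56,98,122)]+[cw(-50,0,61)]
pnp(p,px,C)
for c in C: print(np.round(proj(p,c),1),end=' ')
for s in ['scene','side']: q=eyes.read_camera(s); save('e1'+s,q['image'])
E
```

```text
cam true [490.  -37.1 291.8] reported [480.5 -38.  288.1] rot diff [-0.0054  0.0314  0.0032] res 0.77
[186.  202.6] [218.9 202.2] [276.2 201.6] [308.8 201.2] [395.4 200.3] [427.7 199.9] [484.1 199.3] [516.1 199. ] [364.9 165. ]
```

View pics/e1side.png

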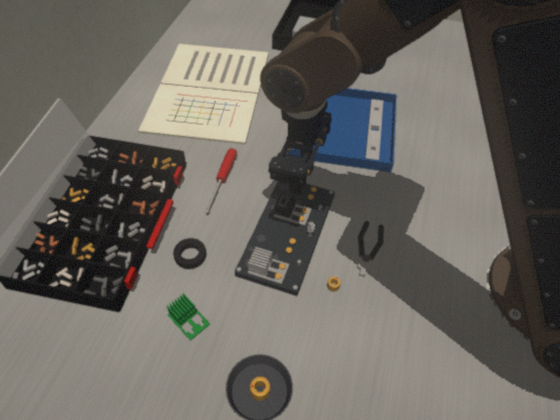

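>>> send_rows(
  plan="-10 5 3 -0.003 60; -10 4 3 0 60; -8 2 0 0 60; 0 0 0 0 60; 0 0 0 0 60; 0 0 0 0 60",
)

```text
t: 29.55
eef_pos: [575.0, -28.7, 108.0]
tcp_rot: [3.126, -0.048, 3.08]
ft_force: [0.5, -0.1, 0.9]
opening: 0.632
```

```bash
python3 - <<'E'
from h import *
tilt()
to(*cw(22,-44,100),np.pi-.055)
E
```

```text
tilt radial -0.0481 tang 0.0162 joints [-0.1696  0.566   1.7578  0.0136  0.8675 -1.6872]
t 29.55 pos [575.  -28.7 108. ] rot [ 3.126 -0.048  3.08 ] j6 -1.69 open 60.1 F [ 0.5 -0.1  0.9]
shift [ 2.  -1.7  8.1] roll -0.007
```

>>> send_rows(
  plan="2 -1.7 10 -0.007 60; 0 0 12 0 60; 0 0 12 0 60; 0 0 12 0 60; 0 0 8 0 60; 0 0 0 0 60",
)

```text
t: 30.15
eef_pos: [568.5, -29.6, 48.6]
tcp_rot: [3.125, -0.05, 3.087]
ft_force: [-0.7, 0.1, 0.2]
opening: 0.634
```

```bash
python3 - <<'E'
from h import *
tilt()
to(*cw(22,-44,29),np.pi-.055)
p=eyes.read_camera('wrist'); save('e2',p['image'])
E
```

```text
tilt radial -0.05 tang 0.0164 joints [-0.1729  0.6447  1.8122  0.0152  0.7363 -1.6999]
t 30.15 pos [568.5 -29.6  48.6] rot [ 3.125 -0.05   3.087] j6 -1.7 open 60.3 F [-0.7  0.1  0.2]
shift [-4.9 -0.6 19.4] roll 0.0
```

View pics/e2.png

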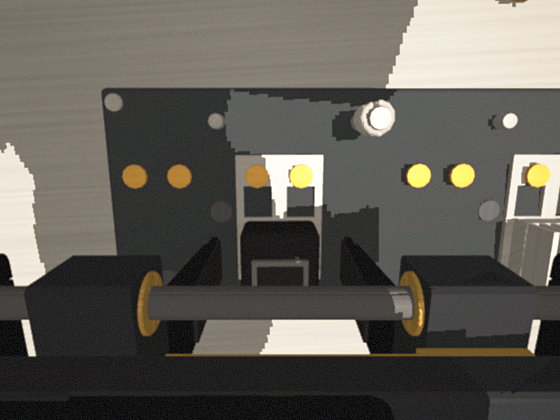

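>>> send_rows(
  plan="-4.5 -0.5 6 0 60; 0 0 6 0 60; 0 0 4 0 60; 0 0 2.5 0 60; 0 0 0 0 60",
)

```text
t: 30.7
eef_pos: [573.5, -30.2, 29.6]
tcp_rot: [3.126, -0.048, 3.087]
ft_force: [-0.1, -0.9, -0.1]
opening: 0.629
```

>>> send_rows(
  plan="0 0 0 0 30; 0 0 0 0 30; 0 0 0 0 30; 0 0 0 0 30; 0 0 0 0 30",
)

```text
t: 31.2
eef_pos: [573.5, -30.2, 30.1]
tcp_rot: [3.126, -0.047, 3.087]
ft_force: [0.1, 0.8, -2.8]
opening: 0.421
```

```bash
python3 - <<'E'
from h import *
tilt()
to(*cw(22,-44,29),np.pi-.055)
c=np.cos(.055)
to(*(env.state()['eef_pos']+np.array([-15*c,15*np.sin(.055),0])))
E
```

```text
tilt radial -0.047 tang 0.0159 joints [-0.1724  0.6771  1.8107  0.0158  0.7024 -1.7003]
t 31.2 pos [573.5 -30.2  30.1] rot [ 3.126 -0.047  3.087] j6 -1.7 open 40.0 F [ 0.1  0.8 -2.8]
shift [ 1.  -0.   1.1] roll 0.0
t 31.2 pos [573.5 -30.2  30.1] rot [ 3.126 -0.047  3.087] j6 -1.7 open 40.0 F [ 0.1  0.8 -2.8]
shift [15.  -0.   0.7] roll None
```

Gripped at 40.0 mm. Slide 15 mm along tool +x.

>>> send_rows(
  plan="3 0 0.2 0 30; 3 0 0.1 0 30; 3 0 0.1 0 30; 3 0 0.1 0 30; 3 0 0.1 0 30; 0 0 0 0 30",
)

```text
t: 31.8
eef_pos: [556.7, -29.2, 30.1]
tcp_rot: [3.126, -0.048, 3.087]
ft_force: [-0.4, 0.6, -1.8]
opening: 0.423
```

```bash
python3 - <<'E'
from h import *
tilt()
to(*(cw(22-15,-44,29)+[1,0,1.2]),np.pi-.055)
p=eyes.read_camera('wrist'); save('e3',p['image'],(160,60,280,220),2.5)
E
```

```text
tilt radial -0.0476 tang 0.0161 joints [-0.1758  0.6615  1.8533  0.0161  0.6762 -1.7041]
t 31.8 pos [556.7 -29.2  30.1] rot [ 3.126 -0.048  3.087] j6 -1.7 open 40.2 F [-0.4  0.6 -1.8]
shift [-1.7 -0.1 -0.2] roll 0.0
```

View pics/e3.png

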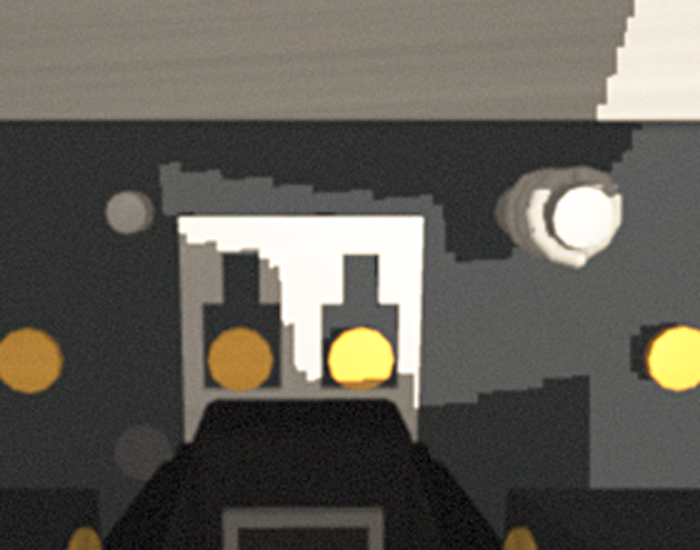

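>>> send_rows(
  plan="-1.7 0 0 0 30; 0 0 0 0 30; 0 0 -3 0 30; 0 0 -4 0 30; 0 0 -4 0 30; 0 0 0 0 30",
)

```text
t: 32.45
eef_pos: [559.9, -29.6, 42.1]
tcp_rot: [3.126, -0.047, 3.087]
ft_force: [-0.0, -0.8, -2.1]
opening: 0.417
```

>>> send_rows(
  plan="0 0 -10 0 30; 0 0 -15 0 30; 0 0 -15 0 30; 0 0 0 0 30; 0 0 0 0 30",
)

```text
t: 32.95
eef_pos: [561.8, -30.4, 85.2]
tcp_rot: [3.126, -0.046, 3.087]
ft_force: [-1.0, -0.0, -1.8]
opening: 0.417
```

```bash
python3 - <<'E'
from h import *
tilt()
p=eyes.read_camera('wrist'); save('e4',p['image'])
th=.105; R=np.array([[np.cos(th),-np.sin(th)],[np.sin(th),np.cos(th)]])
for t in [(55,-62),(55,62)]:
    print(np.array([505,-357])+R@t)
to(*(np.array([505,-357])+R@(55,-62)),80,np.pi+.105)
q=eyes.read_camera('side'); save('e4s',q['image'])
E
```

```text
tilt radial -0.0463 tang 0.0158 joints [-0.1763  0.5823  1.8089  0.014   0.7983 -1.7019]
[ 566.19513542 -412.8941446 ]
[ 553.19904648 -289.57706682]
t 33.0 pos [561.9 -30.4  85.2] rot [ 3.126 -0.046  3.087] j6 -1.7 open 39.8 F [-0.3 -0.3 -1.9]
shift [ -25.5 -381.7   -2. ] roll -0.16
```

View pics/e4.png

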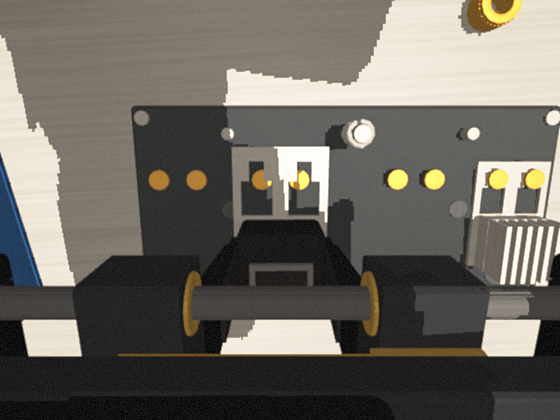

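View pics/e4s.png

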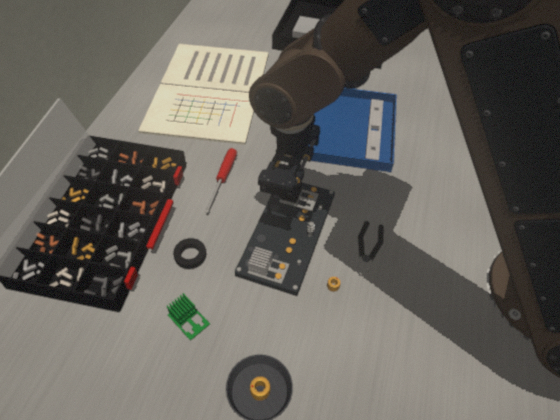

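>>> send_rows(
  plan="0 -15 -5 0 30; 0 -25 -3 0 30; 0 -30 -1 0 30; 0 -30 -1 0 30; -1 -30 -1 0 30; -1 -30 -1 0 30; -1 -30 -1 0 30; -1 -30 -1 0 30",
)

```text
t: 33.85
eef_pos: [551.4, -260.2, 92.6]
tcp_rot: [3.124, -0.053, 3.091]
ft_force: [0.9, -0.0, -2.0]
opening: 0.42
```

```bash
python3 - <<'E'
from h import *
tilt()
to(565,-412,80)
E
```

```text
tilt radial -0.056 tang -0.004 joints [-0.5448  0.6288  1.6759 -0.0126  0.8923 -2.0567]
t 33.85 pos [ 551.4 -260.2   92.6] rot [ 3.124 -0.053  3.091] j6 -2.06 open 40.0 F [ 0.9 -0.  -2. ]
shift [ -21.8 -151.1    8.8] roll None
```

>>> send_rows(
  plan="-3 -30 0 0 30; -3 -30 0 0 30; -3 -30 0 0 30; -3 -25 0 0 30; -2 -15 0 0 30; 0 0 0 0 30; 0 0 0 0 30",
)

```text
t: 34.55
eef_pos: [553.2, -403.5, 85.9]
tcp_rot: [3.121, -0.058, 3.085]
ft_force: [-0.1, -0.1, -2.9]
opening: 0.421
```

```bash
python3 - <<'E'
from h import *
tilt()
to(565,-412,40)
p=eyes.read_camera('wrist'); save('e5',p['image'])
q=eyes.read_camera('scene'); save('e5s',q['image'],(60,140,320,260),2.4)
E
```

```text
tilt radial -0.0599 tang -0.0145 joints [-0.7187  0.7296  1.4708 -0.0235  0.9998 -2.2194]
t 34.55 pos [ 553.2 -403.5   85.9] rot [ 3.121 -0.058  3.085] j6 -2.22 open 40.0 F [-0.1 -0.1 -2.9]
shift [-14.9  -8.7  45. ] roll None
```

View pics/e5.png

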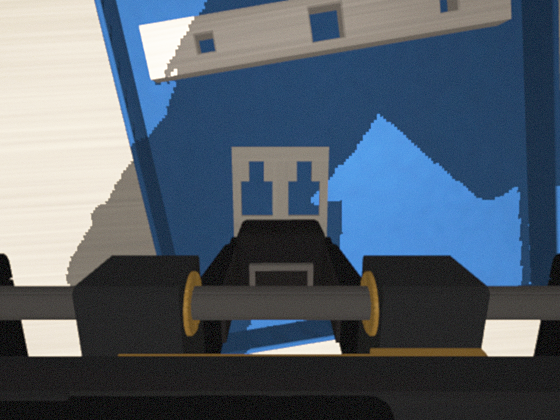

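View pics/e5s.png

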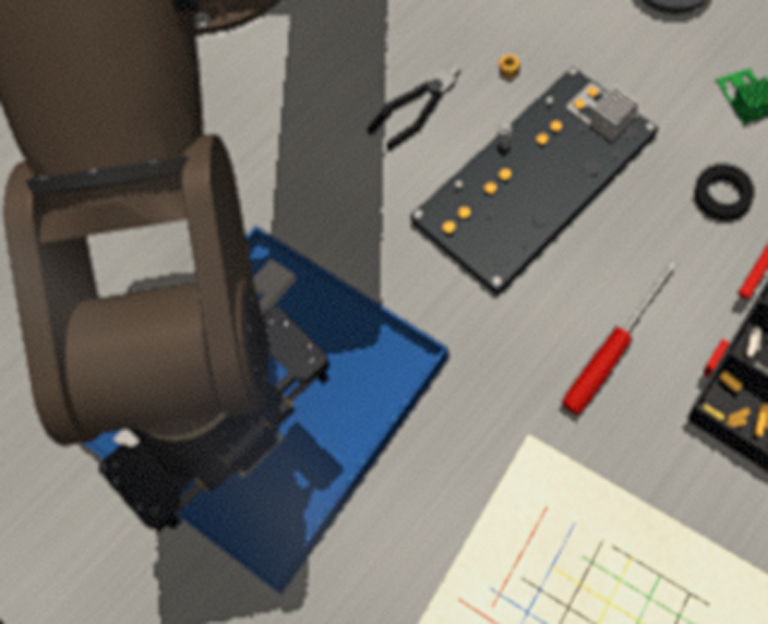

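```bash
python3 - <<'E'
from h import *
to(558,-405,20)
E
```

```text
t 34.65 pos [ 553.6 -403.    86.2] rot [ 3.122 -0.058  3.086] j6 -2.22 open 40.0 F [ 0.7  0.  -1.4]
shift [-8.4 -3.1 65.8] roll None
```

>>> send_rows(
  plan="-3 -1 8 0 30; -3 -1 12 0 30; -2 -1 12 0 30; 0 0 12 0 30; 0 0 8 0 30; 0 0 0 0 30",
)

```text
t: 35.25
eef_pos: [559.4, -401.6, 28.3]
tcp_rot: [3.12, -0.06, 3.09]
ft_force: [0.1, 0.8, -1.9]
opening: 0.419
```

```bash
python3 - <<'E'
from h import *
tilt()
to(558,-405,15)
E
```

```text
tilt radial -0.0618 tang -0.0141 joints [-0.7108  0.8041  1.4894 -0.0247  0.9086 -2.2139]
t 35.25 pos [ 559.4 -401.6   28.3] rot [ 3.12 -0.06  3.09] j6 -2.21 open 39.9 F [ 0.1  0.8 -1.9]
shift [ 0.4 -3.7 13.3] roll None
```

>>> send_rows(
  plan="0 -2 5 0 30; 0 0 3 0 30; 0 0 3 0 30; 0 0 1.5 0 30; 0 0 0 0 30",
)

```text
t: 35.75
eef_pos: [558.6, -404.0, 15.3]
tcp_rot: [3.121, -0.059, 3.09]
ft_force: [-0.1, 0.1, -0.9]
opening: 0.419
```

```bash
python3 - <<'E'
from h import *
tilt()
to(558,-405,14)
p=eyes.read_camera('wrist'); save('e6',p['image'])
E
```

```text
tilt radial -0.0607 tang -0.0144 joints [-0.714   0.821   1.4932 -0.0254  0.8867 -2.2159]
t 35.75 pos [ 558.6 -404.    15.3] rot [ 3.121 -0.059  3.09 ] j6 -2.22 open 39.8 F [-0.1  0.1 -0.9]
shift [ 0.5 -1.1  1.3] roll None
```

View pics/e6.png

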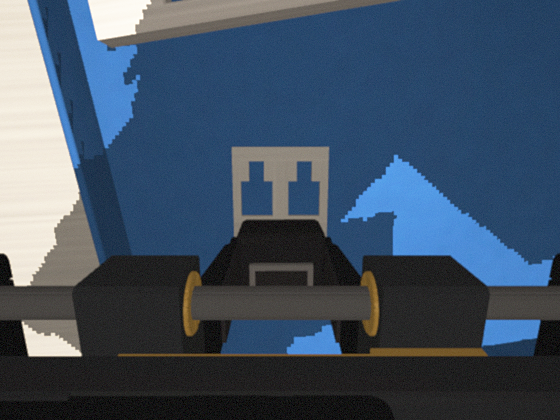

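>>> send_rows(
  plan="0 0 1.2 0 30; 0 0 0 0 30",
)

```text
t: 36.0
eef_pos: [558.8, -404.1, 14.6]
tcp_rot: [3.121, -0.058, 3.09]
ft_force: [0.2, 0.2, -0.8]
opening: 0.418
```

>>> send_rows(
  plan="0 0 0.5 0 30; 0 0 0 0 60; 0 0 0 0 60; 0 0 0 0 60; 0 0 -8 0 60; 0 0 -15 0 60; 0 0 -25 0 60; 0 0 -25 0 60",
)

```text
t: 36.8
eef_pos: [562.4, -405.3, 89.7]
tcp_rot: [3.119, -0.061, 3.09]
ft_force: [0.5, -0.4, -0.4]
opening: 0.634
```

>>> send_rows(
  plan="0 0 -20 0 60; 0 0 -10 0 60; 0 0 0 0 60; 0 0 0 0 60",
)

```text
t: 37.2
eef_pos: [565.7, -407.0, 128.1]
tcp_rot: [3.124, -0.054, 3.09]
ft_force: [-0.2, 0.1, -0.1]
opening: 0.63
```

```bash
python3 - <<'E'
from h import *
tilt()
to(*cw(22,110,120),np.pi-.055)
p=eyes.read_camera('wrist'); save('e7',p['image'])
E
```

```text
tilt radial -0.0547 tang -0.0147 joints [-0.7108  0.6981  1.4078 -0.0219  1.089  -2.2188]
t 37.2 pos [ 565.7 -407.   128.1] rot [ 3.124 -0.054  3.09 ] j6 -2.22 open 59.9 F [-0.2  0.1 -0.1]
shift [ 11.8 530.5  17.9] roll 0.003
```

View pics/e7.png

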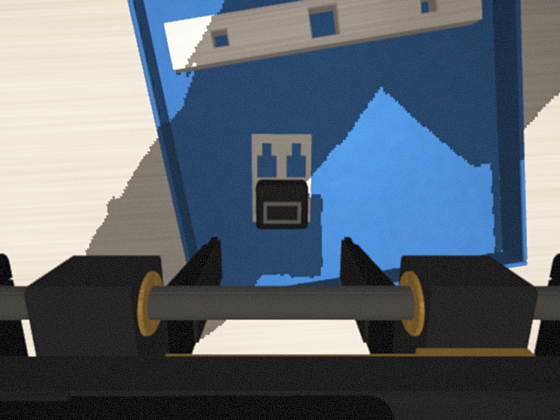

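>>> send_rows(
  plan="0 20 0 0 60; 0 30 0 0 60; 0 35 0 0 60; 0 35 -1 0 60; 0 35 -1 0 60; 0 35 -1 0 60; 0 35 -1 0 60; 0 35 -1 0 60",
)

```text
t: 38.05
eef_pos: [576.1, -141.4, 128.6]
tcp_rot: [3.119, -0.067, 3.083]
ft_force: [0.2, -0.1, 0.9]
opening: 0.627
```

```bash
python3 - <<'E'
from h import *
tilt()
to(*cw(22,110,120),np.pi-.055)
E
```

```text
tilt radial -0.0697 tang 0.0106 joints [-0.3532  0.568   1.6815  0.0033  0.9626 -1.8668]
t 38.05 pos [ 576.1 -141.4  128.6] rot [ 3.119 -0.067  3.083] j6 -1.87 open 59.7 F [ 0.2 -0.1  0.9]
shift [ 10.  264.5  15.4] roll -0.003
```

>>> send_rows(
  plan="1 35 0 0 60; 1 35 0 0 60; 1 35 0 0 60; 1 35 0 0 60; 1 35 0 0 60; 1 35 0 0 60; 1 20 0 0 60; 0 0 0 0 60",
)

```text
t: 38.85
eef_pos: [578.4, 102.1, 126.9]
tcp_rot: [3.118, -0.08, 3.087]
ft_force: [-0.0, -0.8, -0.1]
opening: 0.629
```

```bash
python3 - <<'E'
from h import *
tilt()
to(*cw(22,110,110),np.pi-.055)
E
```

```text
tilt radial -0.0725 tang 0.0415 joints [ 0.0473  0.5643  1.6959  0.039   0.959  -1.4911]
t 38.85 pos [578.4 102.1 126.9] rot [ 3.118 -0.08   3.087] j6 -1.49 open 59.8 F [-0.  -0.8 -0.1]
shift [-2.7 21.3 17.3] roll -0.0
```

>>> send_rows(
  plan="-1 10 5 0 60; -1 8 8 0 60; 0 2 10 0 60; 0 0 10 0 60; 0 0 10 0 60; 0 0 0 0 60; 0 0 0 0 60",
)

```text
t: 39.55
eef_pos: [576.9, 121.4, 77.5]
tcp_rot: [3.119, -0.085, 3.084]
ft_force: [-0.1, 0.1, 0.7]
opening: 0.63
```

```bash
python3 - <<'E'
from h import *
tilt()
to(*cw(22,110,30),np.pi-.055)
p=eyes.read_camera('wrist'); save('f1',p['image'])
E
```

```text
tilt radial -0.0763 tang 0.0443 joints [ 0.0795  0.6331  1.7245  0.0449  0.8659 -1.4628]
t 39.55 pos [576.9 121.4  77.5] rot [ 3.119 -0.085  3.084] j6 -1.46 open 59.9 F [-0.1  0.1  0.7]
shift [-7.9  1.4 47. ] roll -0.003
```

View pics/f1.png

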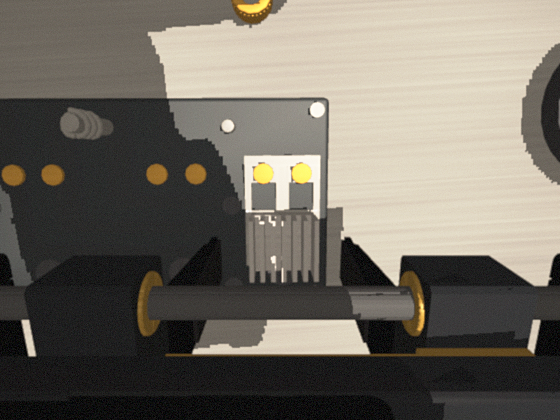

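>>> send_rows(
  plan="-3 0.5 10 0 60; -3 0.5 10 0 60; -1 0.4 9 0 60; 0 0 8 0 60; 0 0 5 0 60; 0 0 0 0 60",
)

```text
t: 40.2
eef_pos: [581.1, 123.4, 31.7]
tcp_rot: [3.119, -0.084, 3.083]
ft_force: [0.8, 0.1, -0.2]
opening: 0.632
```

```bash
python3 - <<'E'
from h import *
tilt()
to(*cw(22,110,30),np.pi-.055)
p=eyes.read_camera('wrist'); save('f2',p['image'])
E
```

```text
tilt radial -0.0753 tang 0.0443 joints [ 0.0823  0.7026  1.7386  0.0489  0.7814 -1.4652]
t 40.2 pos [581.1 123.4  31.7] rot [ 3.119 -0.084  3.083] j6 -1.47 open 60.1 F [ 0.8  0.1 -0.2]
shift [0.1 0.2 1.7] roll -0.003
```

View pics/f2.png

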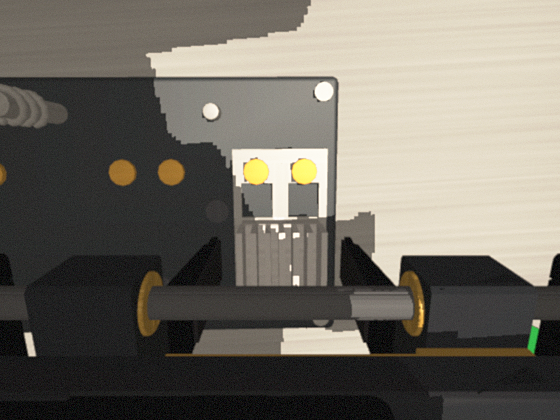

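>>> send_rows(
  plan="0 0 2 0 60; 0 0 0 0 30; 0 0 0 0 30; 0 0 0 0 30; 0 0 0 0 30; 0 0 0 0 30",
)

```text
t: 40.85
eef_pos: [581.6, 123.5, 30.9]
tcp_rot: [3.118, -0.082, 3.083]
ft_force: [0.4, -0.1, -3.3]
opening: 0.418
```

```bash
python3 - <<'E'
from h import *
tilt()
e=env.state()['eef_pos']
to(*(e+np.array([-15*np.cos(.055),15*np.sin(.055),0])))
E
```

```text
tilt radial -0.0731 tang 0.044 joints [ 0.0824  0.7035  1.7392  0.049   0.7777 -1.4653]
t 40.85 pos [581.6 123.5  30.9] rot [ 3.118 -0.082  3.083] j6 -1.47 open 39.8 F [ 0.4 -0.1 -3.3]
shift [14.9 -0.1  1.2] roll None
```

>>> send_rows(
  plan="3 0 0.3 0 30; 3 0 0.2 0 30; 3 0 0.2 0 30; 3 0 0.2 0 30; 1.5 0 0.2 0 30; 0 0 0 0 30",
)

```text
t: 41.45
eef_pos: [566.7, 124.4, 30.9]
tcp_rot: [3.119, -0.082, 3.083]
ft_force: [0.5, -0.4, -2.6]
opening: 0.421
```

```bash
python3 - <<'E'
from h import *
tilt()
to(566.6,124.3,30.9)
p=eyes.read_camera('wrist'); save('f3',p['image'],(160,60,280,220),2.5)
E
```

```text
tilt radial -0.0727 tang 0.0444 joints [ 0.086   0.6893  1.777   0.0505  0.7539 -1.4638]
t 41.45 pos [566.7 124.4  30.9] rot [ 3.119 -0.082  3.083] j6 -1.46 open 40.0 F [ 0.5 -0.4 -2.6]
shift [ 0.1 -0.1  0. ] roll None
```

View pics/f3.png

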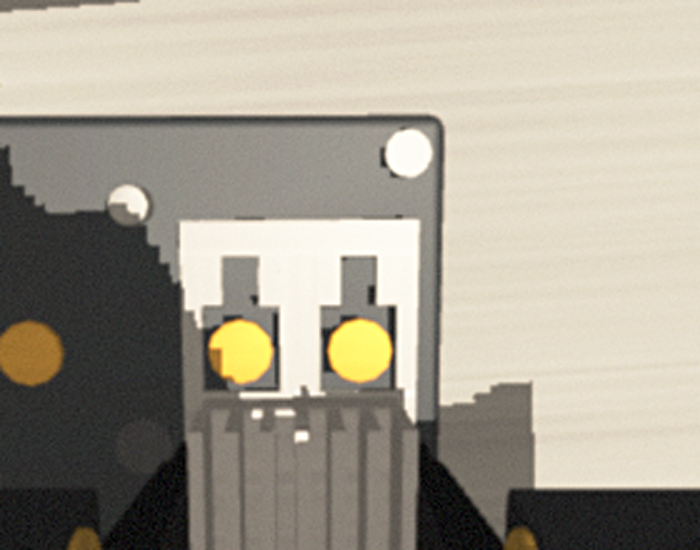

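>>> send_rows(
  plan="0.2 0 -3 0 30; 0.3 -0.1 -4 0 30; 0.3 -0.1 -4 0 30; 0.4 -0.1 -6 0 30; 0.6 -0.2 -10 0 30; 1 -0.2 -15 0 30; 0 0 -15 0 30; 0 0 0 0 30",
)

```text
t: 42.3
eef_pos: [568.7, 122.1, 92.7]
tcp_rot: [3.119, -0.082, 3.083]
ft_force: [0.3, 0.4, -3.5]
opening: 0.419
```

```bash
python3 - <<'E'
from h import *
tilt()
p=eyes.read_camera('wrist'); save('f4',p['image'])
q=eyes.read_camera('scene'); save('f4s',q['image'],(60,140,320,260),2.4)
th=.105; R=np.array([[np.cos(th),-np.sin(th)],[np.sin(th),np.cos(th)]])
t=np.array([505,-357])+R@(45,55); print(t)
to(*t,80)
E
```

```text
tilt radial -0.0731 tang 0.0441 joints [ 0.0818  0.6024  1.7368  0.0444  0.8811 -1.4594]
[ 543.98777104 -297.58658645]
t 42.4 pos [567.8 122.   90.8] rot [ 3.119 -0.085  3.083] j6 -1.46 open 40.0 F [-1.   0.3 -2.9]
shift [  -1.6 -420.4    1.2] roll None
```

View pics/f4.png

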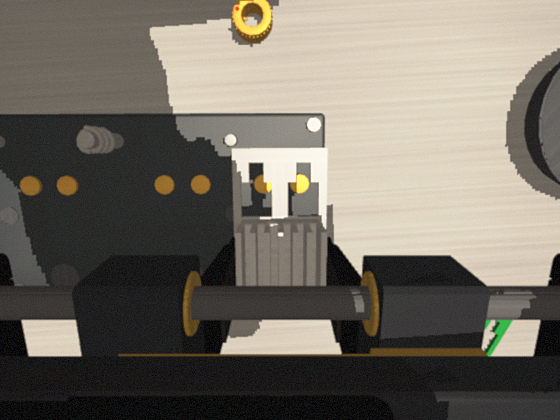

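View pics/f4s.png

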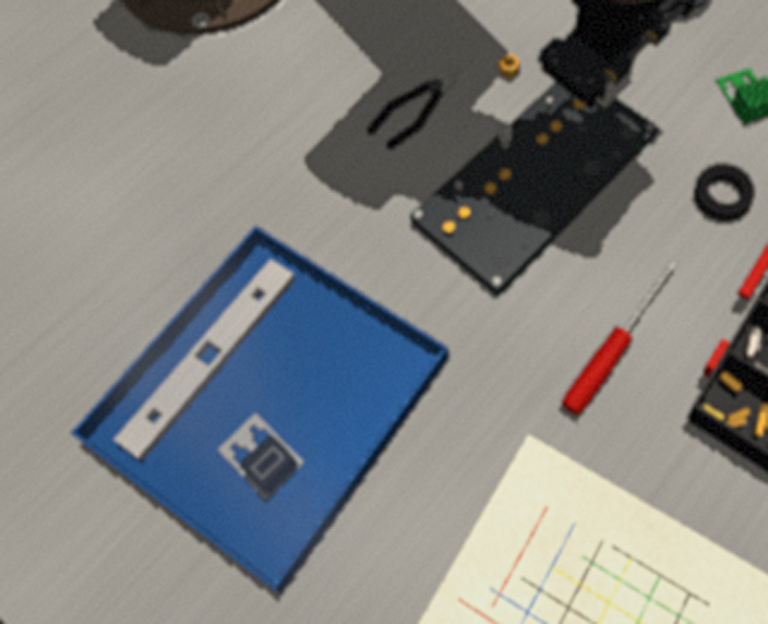

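>>> send_rows(
  plan="0 -15 -5 0 30; 0 -25 -5 0 30; 0 -30 0 0 30; 0 -30 0 0 30; 0 -30 0 0 30; 0 -30 0 0 30; 0 -30 0 0 30; 0 -30 0 0 30",
)

```text
t: 43.2
eef_pos: [551.6, -107.2, 92.5]
tcp_rot: [3.119, -0.092, 3.088]
ft_force: [1.1, 0.3, -2.6]
opening: 0.42
```

>>> send_rows(
  plan="0 -30 0 0 30; 0 -30 0 0 30; 0 -30 0 0 30; 0 -30 0 0 30; 0 -20 0 0 30; 0 0 0 0 30; 0 0 0 0 30",
)

```text
t: 43.9
eef_pos: [537.2, -260.5, 85.4]
tcp_rot: [3.116, -0.099, 3.082]
ft_force: [0.8, 0.5, -2.7]
opening: 0.421
```

```bash
python3 - <<'E'
from h import *
tilt()
to(545,-297,80)
q=eyes.read_camera('side'); save('f5s',q['image'])
E
```

```text
tilt radial -0.1011 tang -0.0143 joints [-0.5509  0.639   1.6827 -0.0306  0.9196 -2.0411]
t 43.9 pos [ 537.2 -260.5   85.4] rot [ 3.116 -0.099  3.082] j6 -2.04 open 40.1 F [ 0.8  0.5 -2.7]
shift [-10.4 -36.1   3.4] roll None
```

View pics/f5s.png

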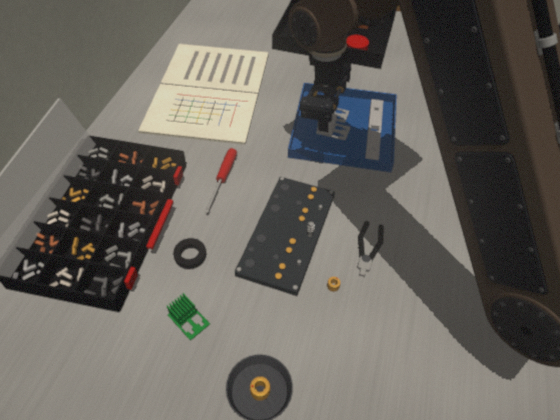

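>>> send_rows(
  plan="-3 -10 0 0 30; -3 -14 0 0 30; -3 -10 0 0 30; -1 -2 0 0 30; 0 0 0 0 30; 0 0 0 0 30",
)

```text
t: 44.55
eef_pos: [546.2, -298.0, 83.1]
tcp_rot: [3.116, -0.1, 3.085]
ft_force: [1.1, -0.1, -2.8]
opening: 0.422
```

```bash
python3 - <<'E'
from h import *
tilt()
p=eyes.read_camera('wrist'); save('f6',p['image'])
to(545,-297,24)
E
```

```text
tilt radial -0.1008 tang -0.0194 joints [-0.5929  0.6712  1.6171 -0.0353  0.9524 -2.0842]
t 44.6 pos [ 546.2 -297.9   83.1] rot [ 3.116 -0.1    3.085] j6 -2.08 open 39.8 F [-0.8 -0.5 -2.8]
shift [-4.7 -0.7 59. ] roll None
```

View pics/f6.png

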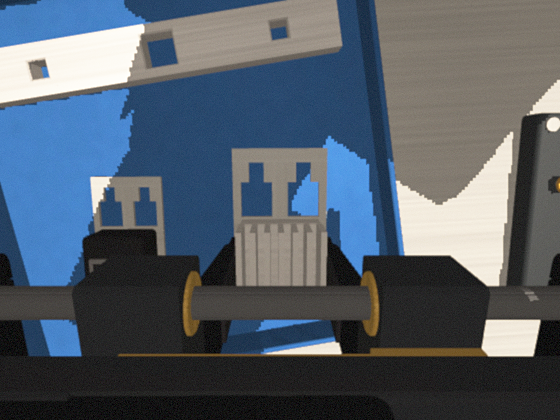

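>>> send_rows(
  plan="-1 0 8 0 30; -1 0 12 0 30; -1 0 12 0 30; -1 0 12 0 30; -0.5 0 8 0 30; 0 0 0 0 30",
)

```text
t: 45.2
eef_pos: [544.9, -294.9, 25.2]
tcp_rot: [3.115, -0.102, 3.087]
ft_force: [-0.4, 0.6, -2.5]
opening: 0.424
```

```bash
python3 - <<'E'
from h import *
tilt()
to(545,-297,15)
E
```

```text
tilt radial -0.1031 tang -0.0188 joints [-0.5901  0.746   1.6536 -0.0381  0.8435 -2.0777]
t 45.2 pos [ 544.9 -294.9   25.2] rot [ 3.115 -0.102  3.087] j6 -2.08 open 40.3 F [-0.4  0.6 -2.5]
shift [-1.3 -2.4 10. ] roll None
```

>>> send_rows(
  plan="-0.5 -2 4 0 30; -0.3 0 3 0 30; -0.2 0 2 0 30; 0 0 0 0 30; 0 0 0 0 30",
)

```text
t: 45.7
eef_pos: [545.3, -297.2, 15.8]
tcp_rot: [3.115, -0.101, 3.086]
ft_force: [0.4, -0.3, -2.3]
opening: 0.421
```

>>> send_rows(
  plan="0 0 1 0 30; 0 0 0 0 30",
)

```text
t: 45.9
eef_pos: [545.4, -297.3, 15.4]
tcp_rot: [3.116, -0.1, 3.086]
ft_force: [0.0, 0.7, -3.1]
opening: 0.423
```

>>> send_rows(
  plan="0 0 1 0 30; 0 0 0 0 30; 0 0 0 0 30",
)

```text
t: 46.2
eef_pos: [545.5, -297.4, 15.3]
tcp_rot: [3.116, -0.099, 3.086]
ft_force: [-0.0, -0.3, -2.3]
opening: 0.422
```

>>> send_rows(
  plan="0 0 0 0 60; 0 0 0 0 60; 0 0 0 0 60; 0.5 0 -8 0 60; 1 0 -15 0 60; 2 0 -20 0 60; 2 0 -25 0 60; 2 0 -25 0 60",
)

```text
t: 47.0
eef_pos: [546.6, -299.6, 113.0]
tcp_rot: [3.115, -0.102, 3.087]
ft_force: [-0.4, -0.2, -0.7]
opening: 0.632
```

>>> send_rows(
  plan="2 0 -30 0 60; 2 0 -30 0 60; 0 0 -10 0 60; 0 0 0 0 60; 0 0 0 0 60",
)

```text
t: 47.5
eef_pos: [550.2, -301.9, 193.8]
tcp_rot: [3.119, -0.094, 3.086]
ft_force: [0.6, -1.2, -0.4]
opening: 0.63
```

```bash
python3 - <<'E'
from h import *
tilt(); to(545,-297,200)
p=eyes.read_camera('wrist'); save('g1',p['image'])
q=eyes.read_camera('scene'); save('g1s',q['image'],(60,140,320,260),2.4)
q=eyes.read_camera('side'); save('g1d',q['image'])
E
```

```text
tilt radial -0.094 tang -0.0202 joints [-0.5945  0.5522  1.5099 -0.0313  1.1716 -2.0954]
t 47.5 pos [ 550.2 -301.9  193.8] rot [ 3.119 -0.094  3.086] j6 -2.1 open 59.9 F [ 0.6 -1.2 -0.4]
shift [ 6.   4.8 -5.5] roll None
```

View pics/g1.png

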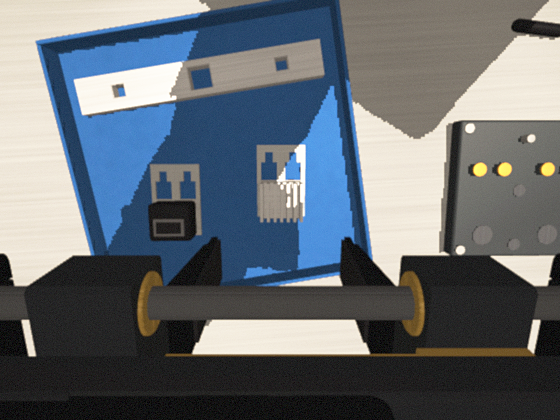

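View pics/g1d.png

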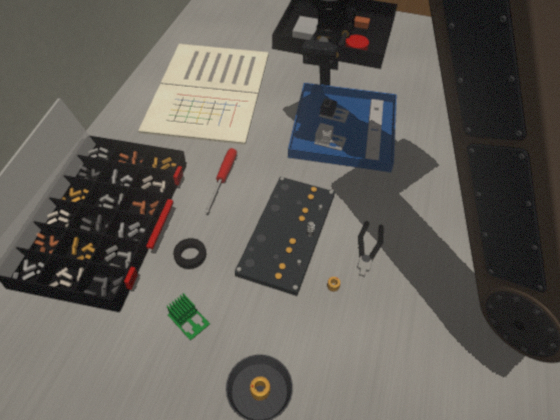

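The carrier is empty. The keeper (200,77), igniter (175,201) and regulator (281,183) lie flat in the tray, the nut is in the dish (260,387 in the side view), and the gripper is clear at a height of 194 mm. Handing in.

```bash
python3 -c "
from cell import job_done
print(job_done())"
```

```text
the job is handed in; nothing more can be done
None
```

The carrier is stripped and the job is handed in, at about 47.5 s on the clock against the 208 s limit. The hand-in reports no verdict.

**What I did**
- I unscrewed the knurled nut by a full turn in two grips and set it in the dish.
- I lifted the keeper bar off and laid it in the tray.
- Only two modules were fitted: the igniter in bay 2 and the regulator in bay 4. I slid each one about 15 mm, lifted it off and set it upright in the tray.

**Last checks**
- The final wrist and side pictures show the keeper bar and both modules lying flat inside the tray and the nut near the middle of the dish.
- The tape, screwdriver and cutters show no visible movement, and the gripper is clear of everything.
- I judged flatness by eye from these pictures and did not measure it.

**What was off**
- The tool slowly tilted during fast moves, to about 0.1 rad by the end. The tilt was mostly about the axis of the jaws, so the modules stayed level to about 0.02 rad by the gripper's readings.
- When I set the regulator down, the force reading did not clearly confirm contact. The arm stopped descending and the picture after release shows the module flat.
- I saw no slackening of the grip and no knock to the tray or dish.

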